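Close the pressure filter and open its air valve

ROBOT

A 6-joint arm with a two-finger parallel gripper is mounted at the origin on the work surface. World frame = base frame: x ahead of the robot, y to its left, z up, the work surface at z = 0. Lengths are in m, angles in rad, forces in N, time in s.
With the tool pointing down it reaches from about 0.35 to 0.975 m from the base axis. Payload 4.9 kg.
Tool frame: the origin (TCP) lies at the very end of the fingers, on their centre line; the grasp point (between the pads) lies 19 mm behind it; z points along the fingers, y is the direction in which the jaws open and shut (so a half turn about z gives the same grasp; the last joint's range is limited). The gripper opens to 85 mm and grips with 20 to 120 N. Pads are 22 mm wide; open, the fingers measure 114 mm over their backs; the gripper's body (76 mm by 85 mm) begins 54 mm behind the grasp point. The pads swing forward as they close: fully open they stand 13 mm farther back than shut.
Start: joints at [-1.458, 0.053, 1.613, -0, 1.476, -0.119], TCP at [0.144, -0.608, 0.231] pointing down, gripper open.
Joint ranges: [-3.01, 3.01], [-1.01, 2.22], [0.06, 2.58], [-1.02, 4.17], [0.09, 2.62], [-3.14, 3.14]. Speed limits (rad/s): [2.57, 2.57, 3.14, 3.14, 3.14, 3.14].

INTERFACE

Orientations are given as a unit quaternion [w, x, y, z].
In Python, from plant import state, eyes, job_done gives the robot as it stands.
- The arm moves only by the tool apply_moves, never from a script. Its argument "commands" is a list of rows, each an object with "linear": the shift along the tool's x, y, z in m, a list of three; "delta_rot": the turn, a rotation vector about the tool's x, y, z in degrees, a list of three; "fingers": the closure in counts, from 0 (fully open) to 255 (shut). In form: [{"linear": [x, y, z], "delta_rot": [wx, wy, wz], "fingers": fingers}, ...]. A call has exactly 8 rows; each row is the pose to reach, as a shift and turn from the pose commanded when the call began, along the tool's axes at that moment; what a row does not reach only later rows make up. A row lasts 1/10 s, in which the tool goes at most 50 mm and 8.59 degrees, less where a joint would pass 70% of its speed; a pose out of reach is approached as far as the arm can. A call with a gripper value outside its range is refused whole. The fingers move at their own pace and stop on an object; the grip force is fixed at half the most. Time passes only in rows, so rows that repeat a pose let the fingers close, or fill a call up. It gives the time, the measured TCP pose, the force and the opening at its end, in the units of the state.
- state(): the state, without advancing time (a new reading comes with each control period).
- eyes.grab_frame(name): name is "scene" or "top"; returns the picture (480x640x3 uint8, red, green, blue); there is no depth.
- eyes.camera_params(name): a dict with "fx", "fy", "cx", "cy" (pixels), "k1" (the pictures are not rectified: a ray, as slopes to the right and down, at radius r is drawn at 1 + k1 r^2 times it, then the intrinsics apply), "position" and "rotation" of the camera in the world. Camera axes: x right, y down, z forward; pixel columns grow to the right and rows downward; lengths in m; the calibration is good to about 2 mm. A picture is of the moment at which its call begins. camera_params takes no time and is no camera call.
- job_done(): hands the job in, once; it reports no verdict.
The state is a dict: "time": time; "joint_pos": joint angles; "joint_vel": joint speeds; "joint_efforts": joint torques, N m; "tool_pos": TCP position; "tool_rot": TCP orientation; "contact_force": force on the tool from outside, world axes, zero at the start; "ft_torque": the same for the moment, N m; "gripper_width": opening from 0.0 (shut) to 1.0 (fully open).
Only numpy, scipy, OpenCV 4.12 (cv2) and the standard library are available. Lean on these libraries where they do the work, as an engineer would, in place of code of your own. Each camera call takes 0.05 s, during which the arm holds its last target.

TASK

Close the pressure filter: take its lid out of the rinse tray, put it into the filter's mouth, press it down against the spring and give it a quarter turn clockwise so that it locks, and let it come up into its catch. Then, with the lid locked, swing the air valve's lever fully open, in line with its pipe. Leave the retort stand, wash bottle, bowl and beaker where they stand.

Things in the scene. Friction and masses are not known exactly. Their poses are not given: they have to be found in the camera images.
- lid: Bayonet lid of the pressure filter, aluminium, 0.45 kg, flat and right way up in the rinse tray. Origin: centre of its underside, z up through the handle. A disc 93 mm across (underside tapered to 84) and 23 mm thick, with two lugs on its +x and -x sides and two flats on its +y and -y sides. Turned half round about z it is the same.
- lid_grip (a point): Centre of the lid's dark handle bar, on the lid's axis, 55 mm above its underside; axes as the lid's. The bar runs along the lid's x, in line with the lugs: 84 mm long, 16 mm wide, 20 mm tall, on two posts 34 mm either side of its middle, open for 22 mm underneath.
- lid_lug (a point): Outer end of the lid's +x lug, 58 mm from the lid's axis; the -x lug is opposite. Each lug is 24 mm wide, 7 mm thick and flush with the lid's underside.
- lid_flat (a point): Middle of the flat on the lid's +y side, 39 mm from the axis; a like flat is on its -y side. They run from 8 mm above the underside to the lid's top.
- filter: Pressure filter, a fixed steel cylinder on three feet, 152 mm across; air valve on its +y side. Origin: centre at the bench, z up. The lid goes into its round mouth with the lid's x along the filter's y (either way round), is pressed down, turned 90 degrees clockwise seen from above (the other way is blocked) to have its x along the filter's x, and let up.
- collar_top (a point): Centre of the filter's mouth at the top of its collar, 160 mm above the bench; axes as the filter's. The mouth is 98 mm across between two tabs 8 mm thick that reach inward; beneath the tabs the collar is 124 mm wide inside.
- entry_gap (a point): Middle of the entry gap between the tabs on the filter's +y side, at the collar's top, 55 mm from the axis; a like gap is on the -y side. Each is 38 degrees wide and lets a lug in.
- lock_place (a point): Where a lug locks: the middle of the tab on the filter's +x side (alike on -x). Under it is a pocket: a lug pressed low enough passes a 3.5 mm rib, meets an end stop about 4 degrees past the middle, and rises into the pocket when let go. Locked, the lid cannot turn either way and its underside is 145 mm above the bench.
- seal (a joint): Press of the slippery spring-loaded seal ring in the mouth, m: 0 up, 0.0145 bottomed. The lid laid in rests on it, its underside 151 mm above the bench and its lugs between the tabs. Pressing the lid takes about 5 N at first, 12 N at 12 mm. From 10 mm on (12 is good) the lugs clear tabs and ribs and the lid can turn. Locked, it reads about 0.006.
- valve_axis (a point): Point on the upright turning axis of the air valve's lever, 90 mm from the filter's axis towards its +y, 184 mm above the bench (mid height of the lever's grip).
- valve_grip (a point): Middle of the lever's black grip, 75 mm from the valve's axis, 184 mm above the bench; the grip is 64 mm long along the lever, 16 mm wide, 24 mm tall. Shut, the lever points to the filter's -x, square to the inlet pipe; open, to the filter's +y, in line with the pipe.
- valve (a joint): Angle of the air valve's lever, rad: 0 shut, 1.571 fully open at its stop, growing clockwise seen from above; it turns at 0.12 Nm and stays where left. Its interlock cam stops it at 0.6 to 0.85 unless a flat of the locked lid faces it.
- cam_flat (a point): Middle of the one flat of the interlock cam, which turns with the lever: a disc of 47 mm radius under it, 2 to 9 mm above the collar's top; the flat is 27 mm from the valve's axis and faces the mouth while shut. Turned away, the cam keeps a lid from going in or turning.
- tray: Low stainless rinse tray, fixed, 220 mm along its x by 170 along its y, 30 mm high; walls and floor 3 mm thick. Origin: centre of its underside.
- stand: Bystander: retort stand, 1.6 kg, between tray and filter; base plate 140 mm along its x, 80 along its y, 12 mm high, origin at the centre of its underside. A 30 mm bosshead sits on the rod at 270 mm height, its bar reaching 105 mm from the rod to the stand's +x.
- stand_rod (a point): Point on the axis of the stand's upright rod, 200 mm above the bench; the rod is 12 mm thick and its top 362 mm above the bench.
- wash_bottle: Bystander: white wash bottle, 72 mm across, 193 mm tall, bent spout to its +x; origin at the centre of its underside.
- bowl: Bystander: white enamel bowl with a dark rim, 142 mm across, 64 mm tall; origin at the centre of its underside.
- beaker: Bystander: glass beaker, 72 mm across, 95 mm tall; origin at the centre of its underside.
Mind the look-alikes: they are no part of the job. What is shaped like the lid but yellow is not meant.

How it is judged:
By the outcome, as a careful person would: the job done as asked, in the order asked, and still so for the second after the job is handed in, with the robot touching nothing.
It also fails if it takes over 61 s, if anything falls off the work surface, if the arm or the gripper's body presses on something with over 40 N, if the wrist force passes 120 N, or if a joint passes its speed limit or range.

## Working session

There is one attempt and no reset: what is moved stays moved. The work goes in short steps, Python scripts to look and compute and a tool call to move; the robot and the scene stay as the last step left them, time stands still between calls to the robot, and variables do not carry over. Pictures are saved under pics/ and viewed, and the job is handed in when it is done.

Besides the shell and the picture viewer there is one more tool, called after ">>>" in YAML: its name, and indented under it one key for each argument. apply_moves: Moves the arm, as the interface text tells. Its arguments: {"type":"object","properties":{"commands":{"type":"array","items":{"type":"object","properties":{"linear":{"type":"array","items":{"type":"number"}},"delta_rot":{"type":"array","items":{"type":"number"}},"fingers":{"type":"number"}}}}},"required":["commands"]}

```bash
ls; mkdir -p pics
python3 - <<'E'
from plant import state, eyes
import cv2
for n in("scene","top"):
    im=eyes.grab_frame(n); cv2.imwrite(f"pics/{n}0.png",im[:,:,::-1]); print(n,eyes.camera_params(n))
print(state())
E
```

```text
pics
scene {'fx': 554.8564497920754, 'fy': 554.8564497920754, 'cx': 310.7998515860106, 'cy': 239.41902543362346, 'k1': -0.1507082596735341, 'position': array([ 1.34630997, -0.47111878,  1.31896575]), 'rotation': array([-0.28287141,  0.81198736,  0.48360083, -0.16367816])}
top {'fx': 434.43271988163684, 'fy': 434.43271988163684, 'cx': 318.6663327129453, 'cy': 240.11179002290646, 'k1': 0.0031608317681936825, 'position': array([ 0.39845823, -0.00884229,  1.20677029]), 'rotation': array([-0.03146747,  0.70959031, -0.70267666,  0.04167625])}
{'time': 0.1, 'joint_pos': array([-1.45801094e+00,  5.33076356e-02,  1.61415668e+00, -1.07948634e-06,
        1.47600929e+00, -1.19007062e-01]), 'joint_vel': array([ 1.89317132e-06, -1.33432242e-03, -1.59978966e-03,  1.03881538e-03,
       -1.90641938e-03,  1.66493562e-03]), 'joint_efforts': array([ 2.92647110e-04, -3.94904995e+01, -3.71365178e+01, -1.53100414e-04,
        3.91585272e-03,  3.83813685e-06]), 'tool_pos': array([ 0.14350814, -0.60771955,  0.23017556]), 'tool_rot': array([-9.40473746e-04,  9.93291102e-01,  1.15636945e-01,  2.38839718e-06]), 'contact_force': array([0.78035695, 0.0322213 , 0.31198905]), 'ft_torque': array([ 0.03962412, -0.04305218,  0.0423381 ]), 'gripper_width': 0.9990963641414019}
```

View pics/scene0.png

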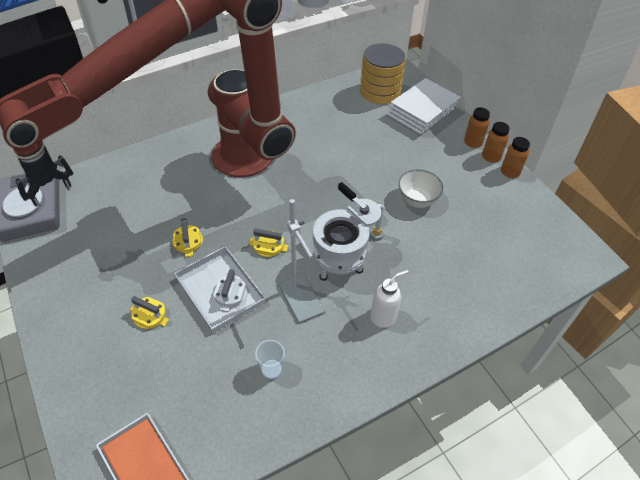

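View pics/top0.png

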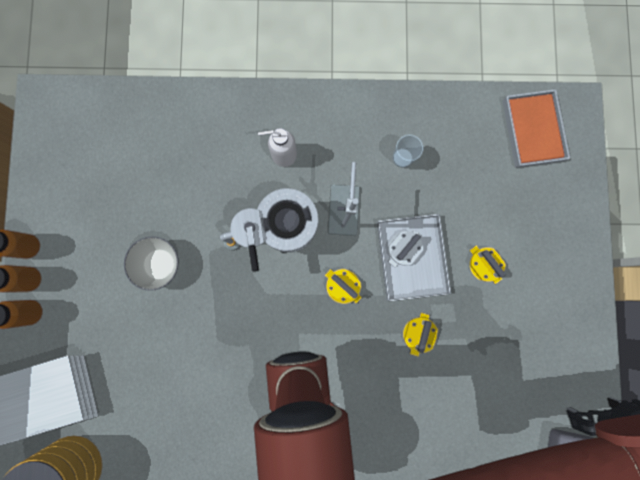

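The pictures show four lid shapes. In the top view they are the grey one in the tray at (408,246) and yellow ones at (343,287), (421,335) and (488,264). In the scene view the grey one is at (230,290), with yellow at (187,238), (268,243) and (149,313). By the description I choose the grey one in the tray. The filter's mouth is at top (288,218), its lever points down-image from (250,232) to (254,268), and the stand's rod and bar are at (352,200).

```bash
cat > h.py <<'E'
import numpy as np, cv2
from scipy.spatial.transform import Rotation as R
from plant import state, eyes
P={n:eyes.camera_params(n) for n in("scene","top")}
def rot(p): 
    q=p["rotation"]; return R.from_quat([q[1],q[2],q[3],q[0]]).as_matrix()
def ray(n,u,v):
    p=P[n]; d=np.array([(u-p["cx"])/p["fx"],(v-p["cy"])/p["fy"]]); s=d.copy()
    for _ in range(30): s=d/(1+p["k1"]*(s@s))
    return p["position"],rot(p)@np.array([s[0],s[1],1.])
def onz(n,u,v,z):
    o,d=ray(n,u,v); return o+d*(z-o[2])/d[2]
def proj(n,X):
    p=P[n]; c=rot(p).T@(np.asarray(X,float)-p["position"]); s=c[:2]/c[2]; s=s*(1+p["k1"]*(s@s))
    return np.array([p["fx"]*s[0]+p["cx"],p["fy"]*s[1]+p["cy"]])
def tri(u1,u2):
    A=[];b=[]
    for n,u in(("scene",u1),("top",u2)):
        o,d=ray(n,*u); d/=np.linalg.norm(d); M=np.eye(3)-np.outer(d,d); A.append(M); b.append(M@o)
    A=np.vstack(A);b=np.hstack(b); x=np.linalg.lstsq(A,b,rcond=None)[0]; return x,np.linalg.norm(A@x-b)
def crop(n,im,u,v,w,h,s,name):
    c=im[v:v+h,u:u+w]; c=cv2.resize(c,None,fx=s,fy=s,interpolation=cv2.INTER_CUBIC); cv2.imwrite("pics/"+name,c)
E
python3 - <<'E'
from h import *
t=cv2.imread("pics/top0.png"); s=cv2.imread("pics/scene0.png")
crop("t",t,370,200,100,100,6,"lid_t.png"); crop("t",t,210,170,130,110,6,"fil_t.png")
crop("s",s,170,240,110,100,6,"lid_s.png"); crop("s",s,275,170,130,110,6,"fil_s.png")
E
```

```text
(no output)
```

View pics/lid_t.png

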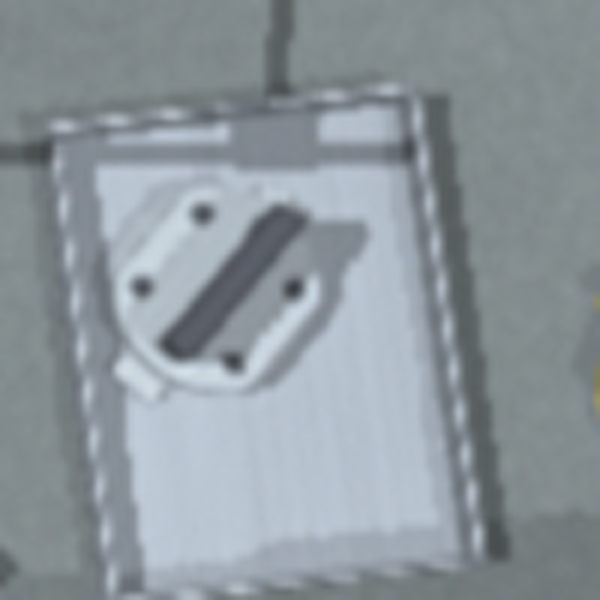

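View pics/fil_t.png

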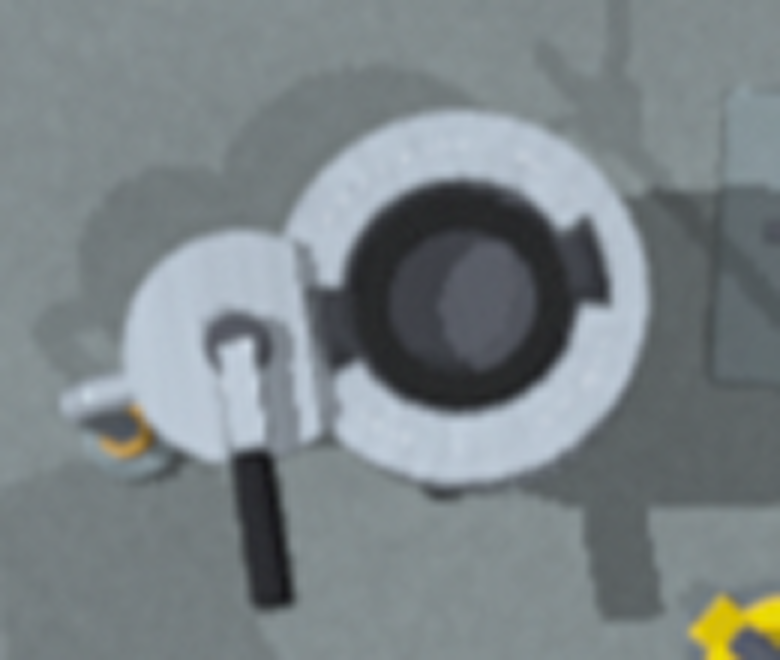

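View pics/lid_s.png

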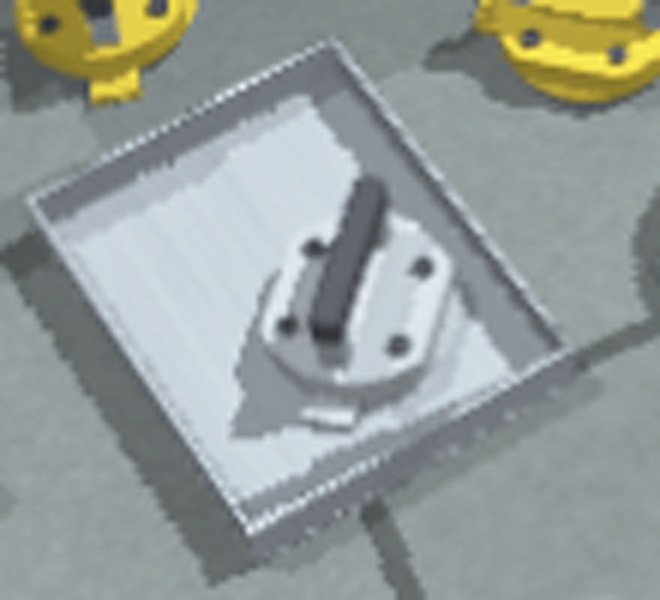

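View pics/fil_s.png

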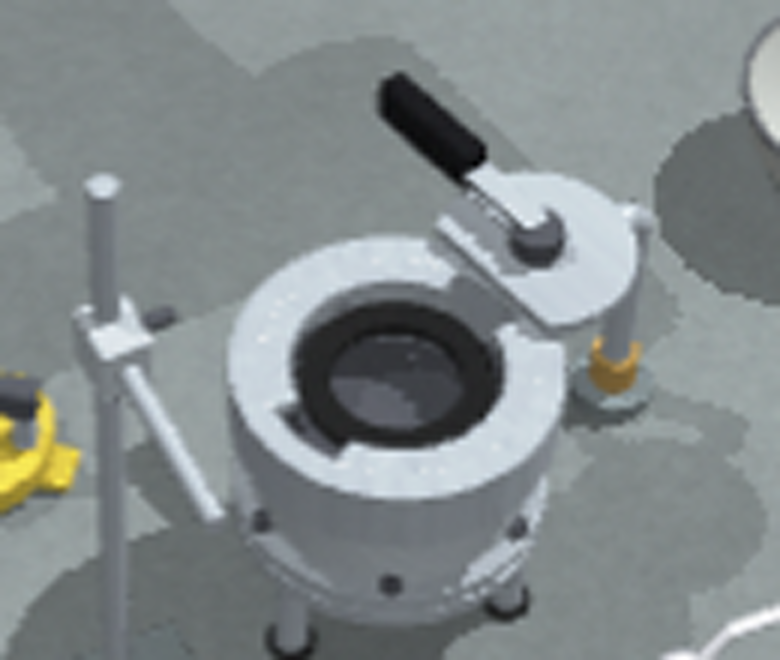

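The close crops confirm a grey aluminium lid with a dark bar, not yellow. In the top view its bar runs from about (397,257) to (418,235). The filter gaps are at about (266,225) and (307,214), and the lever axis is at (249,227).

Run:
```python
from h import *
from scipy.optimize import least_squares
t=cv2.imread("pics/top0.png"); s=cv2.imread("pics/scene0.png")
I={"top":t,"scene":s}
# bar
for n,(u,v,w,h),z in(("top",(390,225,40,40),.068),("scene",(215,262,30,40),.068)):
    c=I[n][v:v+h,u:u+w]; g=c.max(2)
    m=cv2.resize(g,None,fx=4,fy=4,interpolation=cv2.INTER_CUBIC)<115
    k,l,st,_=cv2.connectedComponentsWithStats(m.astype(np.uint8)); 
    i=1+st[1:,4].argmax(); ys,xs=np.where(l==i)
    r=cv2.minAreaRect(np.c_[xs,ys].astype(np.float32)); b=(cv2.boxPoints(r)+.5)/4-.5+[u,v]
    print(n,st[i],"box",b.round(1).tolist()); W=np.array([onz(n,*p,z) for p in b]); c0=W.mean(0)
    e=[np.linalg.norm(W[1]-W[0]),np.linalg.norm(W[2]-W[1])]; d=(W[1]-W[0]) if e[0]>e[1] else W[2]-W[1]
    print(" c",c0.round(4),"len",np.round(e,4),"ang",np.degrees(np.arctan2(d[1],d[0]))%180)
# collar outer
def circ(n,c,z,r0,lo,hi,sign):
    g=cv2.GaussianBlur(cv2.cvtColor(I[n],cv2.COLOR_BGR2GRAY),(3,3),0).astype(np.float32); pts=[]
    for a in np.radians(np.arange(0,360,3)):
        rr=np.arange(lo,hi,.0005); px=np.array([proj(n,[c[0]+r*np.cos(a),c[1]+r*np.sin(a),z]) for r in rr]).astype(np.float32)
        val=cv2.remap(g,px[:,0],px[:,1],cv2.INTER_LINEAR)[:,0] if 0 else np.array([cv2.getRectSubPix(g,(1,1),(float(p[0]),float(p[1])))[0,0] for p in px])
        d=sign*(val[4:]-val[:-4]); i=d.argmax()
        if d[i]>20: pts.append([c[0]+rr[i+2]*np.cos(a),c[1]+rr[i+2]*np.sin(a)])
    p=np.array(pts); f=least_squares(lambda x:np.hypot(p[:,0]-x[0],p[:,1]-x[1])-x[2],[*c[:2],r0],loss="soft_l1",f_scale=.001)
    f2=least_squares(lambda x:np.hypot(p[:,0]-x[0],p[:,1]-x[1])-r0,[*c[:2]],loss="soft_l1",f_scale=.001)
    return f.x.round(4),f2.x.round(4),len(p)
for n,px in(("top",(287,219)),("scene",(341,230))):
    c=onz(n,*px,.16); print(n,c)
    o=circ(n,c,.16,.076,.064,.09,-1); print(" outer",o); c=np.r_[o[0][:2],.16]; print(" outer",circ(n,c,.16,.076,.066,.086,-1)); print(" inner",circ(n,c,.16,.049,.040,.056,1))
# grip lever
for n,(u,v,w,h) in(("top",(243,240,20,40)),("scene",(333,178,28,30))):
    g=I[n][v:v+h,u:u+w].max(2); m=cv2.resize(g,None,fx=4,fy=4,interpolation=cv2.INTER_CUBIC)<60
    k,l,st,_=cv2.connectedComponentsWithStats(m.astype(np.uint8)); i=1+st[1:,4].argmax(); ys,xs=np.where(l==i)
    b=(cv2.boxPoints(cv2.minAreaRect(np.c_[xs,ys].astype(np.float32)))+.5)/4-.5+[u,v]
    W=np.array([onz(n,*p,.196) for p in b]); e=[np.linalg.norm(W[1]-W[0]),np.linalg.norm(W[2]-W[1])]; d=(W[1]-W[0]) if e[0]>e[1] else W[2]-W[1]
    print("grip",n,b.round(1).tolist(),W.mean(0).round(4),np.round(e,4),np.degrees(np.arctan2(d[1],d[0]))%180)
# axis hub, gap, rod
print("gaps top",onz("top",266.0,224.5,.16),onz("top",307.5,213.7,.16))
print("hub",onz("top",249,226.5,.19))
print("rod top scene",onz("scene",292,201,.362))
```

```text
top [  27   38   96  101 2824] box [[395.6, 256.7], [415.9, 232.3], [420.9, 236.4], [400.6, 260.9]]
 c [ 0.5022 -0.2614  0.068 ] len [0.0851 0.0169] ang 140.17434618477856
scene [  24   31   55  115 2828] box [[215.3, 294.8], [225.8, 267.3], [236.2, 271.2], [225.7, 298.8]]
 c [ 0.5104 -0.2665  0.068 ] len [0.0924 0.0326] ang 139.06412425146127
top [0.5580647  0.05400649 0.16      ]
 outer (array([0.5587, 0.0557, 0.0759]), array([0.5587, 0.0557]), 69)
 outer (array([0.5587, 0.0557, 0.0759]), array([0.5588, 0.0557]), 72)
 inner (array([0.5585, 0.056 , 0.0478]), array([0.5584, 0.0561]), 97)
scene [0.56152951 0.05973461 0.16      ]
 outer (array([0.5614, 0.0594, 0.0762]), array([0.5616, 0.0593]), 65)
 outer (array([0.5619, 0.059 , 0.0757]), array([0.5616, 0.0592]), 61)
 inner (array([0.5621, 0.0592, 0.0484]), array([0.5621, 0.0591]), 96)
grip top [[248.6, 245.6], [254.8, 244.7], [258.4, 269.9], [252.2, 270.8]] [0.4607 0.1282 0.196 ] [0.0145 0.0593] 9.447952286790752
grip scene [[335.5, 186.9], [340.7, 181.0], [356.9, 195.2], [351.7, 201.1]] [0.4725 0.1267 0.196 ] [0.0275 0.0689] 9.90895849685466
gaps top [0.54399987 0.10470002 0.16      ] [0.57167981 0.00431432 0.16      ]
hub [0.53463107 0.14130501 0.19      ]
rod top scene [ 0.5697086  -0.08890886  0.362     ]
```

```bash
cat >> h.py <<'E'
def go(xyz,yaw,show=True):
    "shift and turn from current measured pose to tcp xyz, tool x at yaw deg, pointing down"
    s=state(); q=s["tool_rot"]; Rc=R.from_quat([q[1],q[2],q[3],q[0]]); 
    y=np.radians(yaw); cx=[np.cos(y),np.sin(y),0]; cz=[0,0,-1]; Rt=R.from_matrix(np.c_[cx,np.cross(cz,cx),cz])
    lin=Rc.inv().apply(np.asarray(xyz)-s["tool_pos"]); rv=(Rc.inv()*Rt).as_rotvec(degrees=True)
    x=Rc.as_matrix()[:,0]; print("now",s["tool_pos"].round(4),"yaw",np.degrees(np.arctan2(x[1],x[0])).round(2),"-> linear",lin.round(4),"rot",rv.round(2),"t",round(s["time"],2),"F",s["contact_force"].round(1),"w",round(s["gripper_width"],3),"J",s["joint_pos"].round(2))
E
python3 - <<'E'
from h import *
C=np.array([.5588,.0557])
for z in(.18,.19,.2):
    h=onz("top",250,225.8,z)[:2]-C; print("hub",z,h,np.degrees(np.arctan2(h[1],h[0])),np.hypot(*h))
print("hub tri",tri((364.5,209.2),(250,225.8)), tri((364.5,207.),(250,225.8)))
Cs=np.array([.5617,.0591])
for z in(.18,.19,.2):
    h=onz("scene",364.5,208.5,z)[:2]-Cs; print("hub s",z,np.degrees(np.arctan2(h[1],h[0])),np.hypot(*h))
g=onz("top",309.8,213.3,.16)[:2]-C; print("gap-",np.degrees(np.arctan2(g[1],g[0]))%180,np.hypot(*g))
# -y gap in scene: crop outer edge ends (280,402)-(335,452)
g=onz("scene",275+305/6,170+430/6,.16)[:2]-Cs; print("gap- s",np.degrees(np.arctan2(g[1],g[0]))%180,np.hypot(*g))
print("stand boss",onz("top",352,207,.27))
go([.502,-.261,.17],140)
E
```

```text
hub 0.18 [-0.02112426  0.08475181] 103.99570856392165 0.08734473704184025
hub 0.19 [-0.02248013  0.08329779] 105.10299129319931 0.08627791383658334
hub 0.2 [-0.02383601  0.08184377] 106.23756370291005 0.0852441134681336
hub tri (array([0.53934144, 0.1434848 , 0.17694088]), np.float64(0.003994196756082655)) (array([0.53840548, 0.14268679, 0.18541654]), np.float64(0.004666475893408747))
hub s 0.18 103.93254254158926 0.08951773368799062
hub s 0.19 100.075920552971 0.0827421620643757
hub s 0.2 95.55625756259238 0.07640690334736255
gap- 103.73867416589813 0.05865687396391546
gap- s 105.37588821416014 0.05710044629915966
stand boss [ 0.56942387 -0.09422328  0.27      ]
now [ 0.1435 -0.6077  0.2302] yaw 13.28 -> linear [ 0.4285 -0.255   0.0607] rot [-5.0000e-02 -1.3000e-01 -1.2672e+02] t 0.1 F [0.8 0.  0.3] w 0.999 J [-1.46  0.05  1.61 -0.    1.48 -0.12]
```

>>> apply_moves:
  commands:
    - {"linear":[0.045,-0.027,0.002],"delta_rot":[0,0,-8],"fingers":0}
    - {"linear":[0.09,-0.054,0.004],"delta_rot":[0,0,-16],"fingers":0}
    - {"linear":[0.13,-0.08,0.006],"delta_rot":[0,0,-24],"fingers":0}
    - {"linear":[0.175,-0.105,0.008],"delta_rot":[0,0,-32],"fingers":0}
    - {"linear":[0.22,-0.13,0.01],"delta_rot":[0,0,-40],"fingers":0}
    - {"linear":[0.26,-0.155,0.012],"delta_rot":[0,0,-48],"fingers":0}
    - {"linear":[0.3,-0.18,0.014],"delta_rot":[0,0,-56],"fingers":0}
    - {"linear":[0.34,-0.2,0.016],"delta_rot":[0,0,-64],"fingers":0}

```text
time: 0.9
tool_pos: [0.4295, -0.3332, 0.2148]
tool_rot: [-0.0, 0.779, 0.627, 0.0]
contact_force: [0.7, -1.1, 0.1]
gripper_width: 1.002
```

```bash
python3 -c "
from h import *
go([.502,-.261,.15],140)"
```

```text
now [ 0.4295 -0.3332  0.2148] yaw 77.64 -> linear [0.0861 0.0553 0.0648] rot [-1.000e-02 -3.000e-02 -6.236e+01] t 0.9 F [ 0.7 -1.1  0.1] w 1.002 J [-0.8  -0.13  1.82  0.    1.45 -0.58]
```

>>> apply_moves:
  commands:
    - {"linear":[0.015,0.01,0.01],"delta_rot":[0,0,-8],"fingers":0}
    - {"linear":[0.03,0.02,0.02],"delta_rot":[0,0,-16],"fingers":0}
    - {"linear":[0.045,0.03,0.03],"delta_rot":[0,0,-24],"fingers":0}
    - {"linear":[0.06,0.04,0.04],"delta_rot":[0,0,-32],"fingers":0}
    - {"linear":[0.075,0.05,0.05],"delta_rot":[0,0,-40],"fingers":0}
    - {"linear":[0.086,0.055,0.06],"delta_rot":[0,0,-48],"fingers":0}
    - {"linear":[0.086,0.055,0.065],"delta_rot":[0,0,-56],"fingers":0}
    - {"linear":[0.086,0.055,0.065],"delta_rot":[0,0,-62.5],"fingers":0}

```text
time: 1.7
tool_pos: [0.5004, -0.2626, 0.1483]
tool_rot: [-0.002, 0.341, 0.94, 0.0]
contact_force: [-0.5, 0.6, 0.4]
gripper_width: 1.0
```

Run:
```python
from h import *
go([.502,-.261,.039],140)
t=eyes.grab_frame("top")[:,:,::-1]; s=eyes.grab_frame("scene")[:,:,::-1]
cv2.imwrite("pics/t1.png",t);cv2.imwrite("pics/s1.png",s)
a=cv2.resize(t[190:310,350:490],None,fx=3,fy=3,interpolation=cv2.INTER_CUBIC)
b=cv2.resize(s[220:340,160:290],None,fx=3,fy=3,interpolation=cv2.INTER_CUBIC)
cv2.imwrite("pics/c1.png",np.hstack([a,b]))
p=state()["tool_pos"]; print(proj("top",p),proj("scene",p))
```

```text
now [ 0.5004 -0.2626  0.1483] yaw 140.13 -> linear [-0.0006  0.0022  0.1093] rot [-0.02 -0.19  0.13] t 1.7 F [-0.5  0.6  0.4] w 1.0 J [-0.61 -0.02  1.83 -0.    1.34 -1.49]
[416.32516162 244.21352154] [221.92370443 262.19613407]
```

View pics/c1.png

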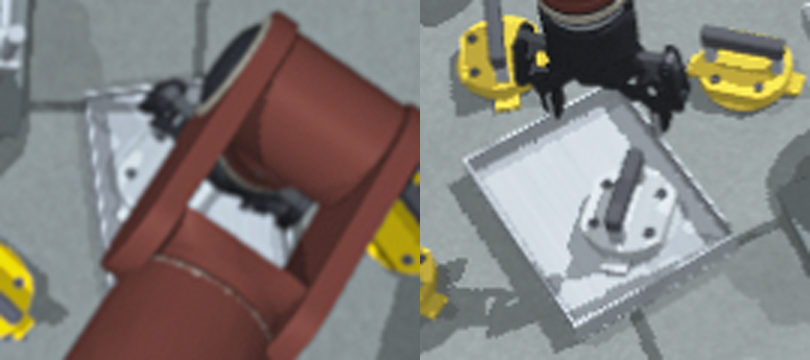

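The crop shows the fingertips at scene (206,258) and (242,262), straddling the bar's line. The scene camera reads a few millimetres towards itself, so I trust the top camera for position. Next I descend and close.

>>> apply_moves:
  commands:
    - {"linear":[0,0.001,0.02],"delta_rot":[0,-0.2,0],"fingers":0}
    - {"linear":[-0.0005,0.002,0.045],"delta_rot":[0,-0.2,0],"fingers":0}
    - {"linear":[-0.0005,0.002,0.07],"delta_rot":[0,-0.2,0],"fingers":0}
    - {"linear":[-0.0005,0.002,0.09],"delta_rot":[0,-0.2,0],"fingers":0}
    - {"linear":[-0.0005,0.002,0.102],"delta_rot":[0,-0.2,0],"fingers":0}
    - {"linear":[-0.0005,0.002,0.108],"delta_rot":[0,-0.2,0],"fingers":0}
    - {"linear":[-0.0005,0.002,0.109],"delta_rot":[0,-0.2,0],"fingers":0}
    - {"linear":[-0.0005,0.002,0.109],"delta_rot":[0,-0.2,0],"fingers":60}

```text
time: 2.6
tool_pos: [0.5034, -0.263, 0.0422]
tool_rot: [0.002, 0.344, 0.939, -0.001]
contact_force: [-0.3, 0.2, -0.4]
gripper_width: 0.856
```

>>> apply_moves:
  commands:
    - {"linear":[0,0,0],"delta_rot":[0,0,0],"fingers":120}
    - {"linear":[0,0,0],"delta_rot":[0,0,0],"fingers":150}
    - {"linear":[0,0,0],"delta_rot":[0,0,0],"fingers":255}
    - {"linear":[0,0,0],"delta_rot":[0,0,0],"fingers":255}
    - {"linear":[0,0,0],"delta_rot":[0,0,0],"fingers":255}
    - {"linear":[0,0,0],"delta_rot":[0,0,0],"fingers":255}
    - {"linear":[0,0,0],"delta_rot":[0,0,0],"fingers":255}
    - {"linear":[0,0,0],"delta_rot":[0,0,0],"fingers":255}

```text
time: 3.4
tool_pos: [0.5033, -0.2627, 0.0419]
tool_rot: [0.002, 0.344, 0.939, -0.001]
contact_force: [0.4, 1.4, 5.0]
gripper_width: 0.176
```

Run:
```python
from h import *
go([.502,-.261,.039],140)
s=eyes.grab_frame("scene")[:,:,::-1]
cv2.imwrite("pics/s2.png",cv2.resize(s[220:340,160:290],None,fx=5,fy=5,interpolation=cv2.INTER_CUBIC))
```

```text
now [ 0.5033 -0.2627  0.0419] yaw 139.78 -> linear [0.0021 0.0005 0.0029] rot [ 0.02  0.26 -0.22] t 3.4 F [0.4 1.4 5. ] w 0.176 J [-0.61  0.11  1.89 -0.    1.14 -1.48]
```

View pics/s2.png

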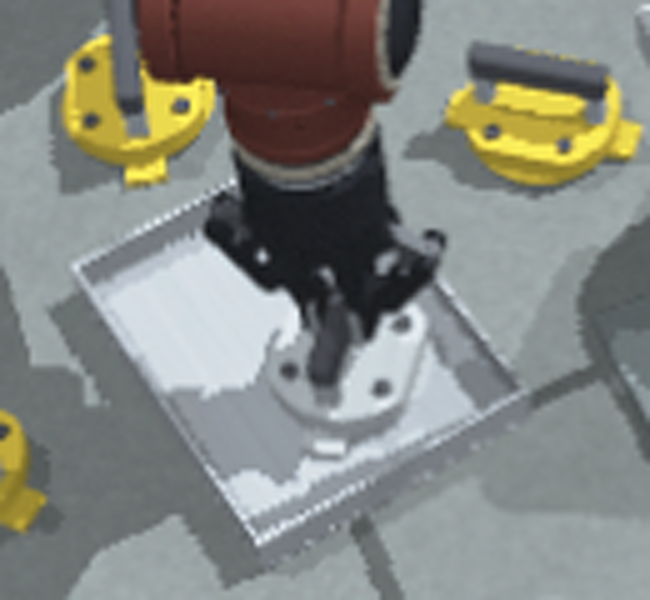

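The picture shows the fingers closed on the dark bar, with a gap of about 15 mm matching the bar. Next I lift straight up.

>>> apply_moves:
  commands:
    - {"linear":[0,0,-0.01],"delta_rot":[0,0.2,0],"fingers":255}
    - {"linear":[0,0,-0.035],"delta_rot":[0,0.2,0],"fingers":255}
    - {"linear":[0,0,-0.07],"delta_rot":[0,0.2,0],"fingers":255}
    - {"linear":[0,0,-0.11],"delta_rot":[0,0.2,0],"fingers":255}
    - {"linear":[0,0,-0.15],"delta_rot":[0,0.2,0],"fingers":255}
    - {"linear":[0,0,-0.185],"delta_rot":[0,0.2,0],"fingers":255}
    - {"linear":[0,0,-0.21],"delta_rot":[0,0.2,0],"fingers":255}
    - {"linear":[0,0,-0.22],"delta_rot":[0,0.2,0],"fingers":255}

```text
time: 4.25
tool_pos: [0.5025, -0.2625, 0.2638]
tool_rot: [0.001, 0.344, 0.939, -0.001]
contact_force: [1.6, -0.3, -3.6]
gripper_width: 0.177
```

Run:
```python
from h import *
go([.40,-.13,.262],120)
s=eyes.grab_frame("scene")[:,:,::-1]
cv2.imwrite("pics/s3.png",cv2.resize(s[160:340,130:320],None,fx=3,fy=3,interpolation=cv2.INTER_CUBIC))
```

```text
now [ 0.5025 -0.2625  0.2638] yaw 139.78 -> linear [0.1638 0.0349 0.0013] rot [ 0.02  0.17 19.78] t 4.25 F [ 1.6 -0.3 -3.6] w 0.177 J [-0.61 -0.1   1.71 -0.    1.53 -1.48]
```

View pics/s3.png

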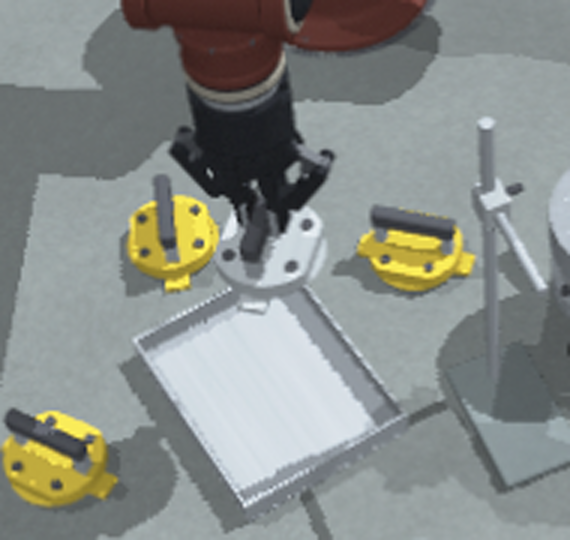

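The lid hangs level in the gripper, clear of the tray, and the tray and stand have not moved. Next I pull back, then swing past the rod on the robot's side.

>>> apply_moves:
  commands:
    - {"linear":[0.012,0.003,0],"delta_rot":[0,0.2,2],"fingers":255}
    - {"linear":[0.035,0.008,0],"delta_rot":[0,0.2,5],"fingers":255}
    - {"linear":[0.065,0.014,0],"delta_rot":[0,0.2,9],"fingers":255}
    - {"linear":[0.095,0.02,0],"delta_rot":[0,0.2,13],"fingers":255}
    - {"linear":[0.12,0.026,0],"delta_rot":[0,0.2,16],"fingers":255}
    - {"linear":[0.145,0.031,0],"delta_rot":[0,0.2,18],"fingers":255}
    - {"linear":[0.16,0.034,0],"delta_rot":[0,0.2,20],"fingers":255}
    - {"linear":[0.164,0.035,0],"delta_rot":[0,0.2,20],"fingers":255}

```text
time: 5.1
tool_pos: [0.398, -0.128, 0.2586]
tool_rot: [-0.004, 0.501, 0.865, 0.0]
contact_force: [0.4, -0.6, -4.1]
gripper_width: 0.179
```

```bash
python3 -c "
from h import *
go([.42,.03,.262],104.3)"
```

```text
now [ 0.398  -0.128   0.2586] yaw 119.84 -> linear [ 0.1261  0.0978 -0.0028] rot [-0.22 -0.37 15.54] t 5.1 F [ 0.4 -0.6 -4.1] w 0.179 J [-0.49 -0.49  2.03  0.    1.61 -1.01]
```

>>> apply_moves:
  commands:
    - {"linear":[0.01,0.008,0],"delta_rot":[0,0,2],"fingers":255}
    - {"linear":[0.03,0.023,-0.001],"delta_rot":[0,0,4],"fingers":255}
    - {"linear":[0.055,0.042,-0.002],"delta_rot":[0,0,7],"fingers":255}
    - {"linear":[0.08,0.06,-0.003],"delta_rot":[-0.1,-0.2,10],"fingers":255}
    - {"linear":[0.1,0.077,-0.003],"delta_rot":[-0.1,-0.2,13],"fingers":255}
    - {"linear":[0.115,0.09,-0.003],"delta_rot":[-0.1,-0.2,15],"fingers":255}
    - {"linear":[0.124,0.096,-0.003],"delta_rot":[-0.1,-0.2,15.5],"fingers":255}
    - {"linear":[0.126,0.098,-0.003],"delta_rot":[-0.1,-0.2,15.5],"fingers":255}

```text
time: 5.9
tool_pos: [0.4218, 0.0293, 0.263]
tool_rot: [-0.001, 0.613, 0.79, -0.001]
contact_force: [0.0, -0.2, -3.9]
gripper_width: 0.178
```

```bash
python3 -c "
from h import *
go([.559,.056,.25],104.3)"
```

```text
now [0.4218 0.0293 0.263 ] yaw 104.41 -> linear [-0.0083  0.1395  0.0127] rot [-0.12 -0.05  0.11] t 5.9 F [ 0.  -0.2 -3.9] w 0.178 J [-0.11 -0.48  2.01  0.    1.61 -0.36]
```

>>> apply_moves:
  commands:
    - {"linear":[0,0.01,0],"delta_rot":[0,0,0],"fingers":255}
    - {"linear":[-0.002,0.035,0.002],"delta_rot":[0,0,0],"fingers":255}
    - {"linear":[-0.004,0.065,0.005],"delta_rot":[0,0,0],"fingers":255}
    - {"linear":[-0.006,0.095,0.008],"delta_rot":[0,0,0],"fingers":255}
    - {"linear":[-0.007,0.118,0.01],"delta_rot":[0,0,0],"fingers":255}
    - {"linear":[-0.008,0.133,0.012],"delta_rot":[0,0,0],"fingers":255}
    - {"linear":[-0.008,0.139,0.013],"delta_rot":[0,0,0],"fingers":255}
    - {"linear":[-0.008,0.1395,0.013],"delta_rot":[0,0,0],"fingers":255}

```text
time: 6.7
tool_pos: [0.5597, 0.0547, 0.2507]
tool_rot: [-0.0, 0.614, 0.789, -0.0]
contact_force: [-0.1, 0.1, -4.3]
gripper_width: 0.172
```

Run:
```python
from h import *
go([.559,.056,.21],104.3)
t=eyes.grab_frame("top")[:,:,::-1]; s=eyes.grab_frame("scene")[:,:,::-1]
cv2.imwrite("pics/t4.png",t);cv2.imwrite("pics/s4.png",s)
a=cv2.resize(t[160:280,200:340],None,fx=3,fy=4,interpolation=cv2.INTER_CUBIC)
b=cv2.resize(s[150:290,270:400],None,fx=5,fy=4.2857,interpolation=cv2.INTER_CUBIC)
cv2.imwrite("pics/c4.png",cv2.resize(s[150:290,270:400],None,fx=4.2,fy=4.2,interpolation=cv2.INTER_CUBIC))
cv2.imwrite("pics/d4.png",cv2.resize(t[160:280,200:340],None,fx=4,fy=4,interpolation=cv2.INTER_CUBIC))
```

```text
now [0.5597 0.0547 0.2507] yaw 104.25 -> linear [ 0.0014 -0.0003  0.0407] rot [-0.07 -0.01 -0.05] t 6.7 F [-0.1  0.1 -4.3] w 0.172 J [-0.03 -0.11  1.74 -0.    1.51 -0.28]
```

View pics/c4.png

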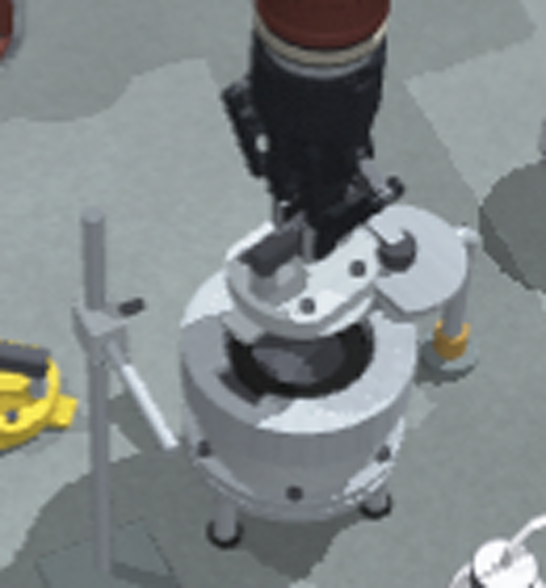

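View pics/d4.png

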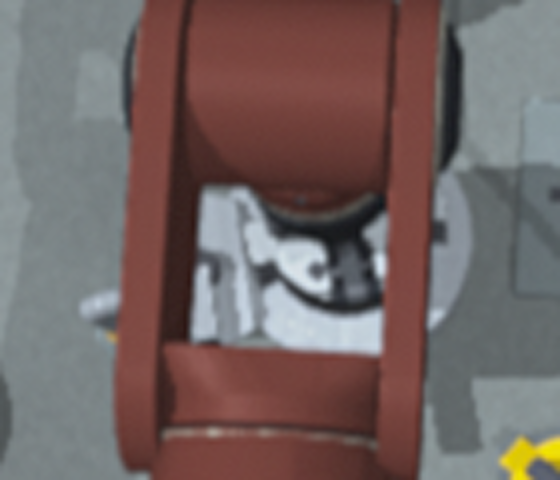

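Run:
```python
from h import *
# sub-pixel dots
def dots(im,box,s=8,th=110,mx=None):
    u,v,w,h=box; g=cv2.resize(im[v:v+h,u:u+w].max(2),None,fx=s,fy=s,interpolation=cv2.INTER_CUBIC)
    k,l,st,c=cv2.connectedComponentsWithStats((g<th).astype(np.uint8)); 
    return [((c[i]+.5)/s-.5+[u,v]).round(2).tolist()+[int(st[i,4])] for i in range(1,k) if 60<st[i,4]<900]
t0=cv2.imread("pics/top0.png"); s0=cv2.imread("pics/scene0.png"); s4=cv2.imread("pics/s4.png")
for th in (110,130,150): print(dots(t0,(388,230,36,34),th=th))
print(dots(s0,(212,272,34,30),th=130))
for th in(110,130,150): print(dots(s4,(335,205,26,24),th=th))
```

```text
[[403.38, 235.19, 191], [418.35, 247.58, 396], [393.25, 247.46, 172], [408.36, 259.63, 326]]
[[403.41, 235.21, 387], [418.31, 247.52, 645], [393.28, 247.44, 366], [387.84, 252.75, 140], [408.34, 259.54, 569]]
[[403.42, 235.24, 608], [393.31, 247.45, 568]]
[[243.7, 273.88, 689], [239.96, 284.13, 420], [217.67, 293.91, 632], [235.85, 297.18, 472], [216.26, 300.35, 223]]
[[360.07, 210.0, 193], [354.85, 213.53, 465], [342.96, 222.37, 304], [359.41, 222.23, 150], [355.05, 227.47, 801]]
[[360.0, 209.09, 384], [354.77, 213.53, 616], [334.9, 218.11, 104], [359.34, 221.16, 621], [342.84, 222.39, 481], [335.5, 227.21, 250], [341.51, 227.38, 195]]
[[359.72, 208.38, 621], [354.75, 213.52, 755], [360.16, 214.52, 65], [342.77, 222.4, 631]]
```

Run:
```python
from h import *
w=lambda n,p,z:onz(n,*p,z)[:2]
T=[w("top",p,.026) for p in[(403.4,235.2),(418.33,247.55),(393.27,247.45),(408.35,259.58)]]
c=sum(T)/4; print("lid top0",c.round(4)); a,b=(T[0]+T[2])/2,(T[1]+T[3])/2; print("pair mids",a,b,"dist",np.linalg.norm(a-b),"inpair",T[0]-T[2],np.linalg.norm(T[0]-T[2]), "ang",np.degrees(np.arctan2(*(T[0]-T[2])[::-1])), np.degrees(np.arctan2(*(T[1]-T[3])[::-1])))
S=[w("scene",p,.026) for p in[(239.96,284.13),(235.85,297.18)]]
print("scene pair mid",sum(S)/2, S[0]-S[1], "bias vs top", sum(S)/2-a)
z=.2507-.039+.023
D=[w("scene",p,z) for p in[(354.8,213.53),(342.86,222.39)]]
m=sum(D)/2; v=D[0]-D[1]; print("now mid",m,"len",np.linalg.norm(v),"ang",np.degrees(np.arctan2(v[1],v[0])))
d=np.linalg.norm(a-b)/2
for yaw in(104.3,):
    n=np.array([np.cos(np.radians(yaw-90)),np.sin(np.radians(yaw-90))]); print("lid ctr in scene",m-d*n, "collar scene",[.5617,.0591],"tcp",state()["tool_pos"])
```

```text
lid top0 [ 0.5036 -0.264 ]
pair mids [ 0.52017571 -0.24366202] [ 0.48698509 -0.28443409] dist 0.05257356061116014 inpair [ 0.03402548 -0.02815776] 0.044165518803170205 ang -39.60943546732627 -39.91971156449102
scene pair mid [ 0.52215807 -0.24023362] [-0.03393399  0.02768841] bias vs top [0.00198236 0.0034284 ]
now mid [0.58725408 0.06367486] len 0.043927503994979675 ang 104.63236295661373
lid ctr in scene [0.56178177 0.05718205] collar scene [0.5617, 0.0591] tcp [0.55898599 0.05481356 0.25137908]
```

Both cameras, each corrected for its own bias, agree that the TCP should be at about (0.5588, 0.0567). In the scene picture the lid's screw dots at (354.8,213.5) and (342.9,222.4) put it 1.9 mm short in y. The yaw fits.

```bash
python3 -c "
from h import *
go([.5588,.0567,.192],104.3)"
```

```text
now [0.559  0.0548 0.2514] yaw 104.25 -> linear [0.0019 0.0003 0.0594] rot [-0.02 -0.   -0.05] t 6.8 F [-0.8  0.1 -4.1] w 0.177 J [-0.03 -0.11  1.74 -0.    1.51 -0.28]
```

>>> apply_moves:
  commands:
    - {"linear":[0.001,0,0.008],"delta_rot":[0,0,0],"fingers":255}
    - {"linear":[0.002,0,0.018],"delta_rot":[0,0,0],"fingers":255}
    - {"linear":[0.002,0,0.028],"delta_rot":[0,0,0],"fingers":255}
    - {"linear":[0.002,0,0.036],"delta_rot":[0,0,0],"fingers":255}
    - {"linear":[0.002,0,0.042],"delta_rot":[0,0,0],"fingers":255}
    - {"linear":[0.002,0,0.047],"delta_rot":[0,0,0],"fingers":255}
    - {"linear":[0.002,0,0.051],"delta_rot":[0,0,0],"fingers":255}
    - {"linear":[0.002,0,0.053],"delta_rot":[0,0,0],"fingers":255}

```text
time: 7.6
tool_pos: [0.5587, 0.0572, 0.1984]
tool_rot: [0.0, 0.614, 0.79, 0.0]
contact_force: [-0.4, -0.2, -4.4]
gripper_width: 0.175
```

Run:
```python
from h import *
go([.5588,.0567,.188],104.3)
s=eyes.grab_frame("scene")[:,:,::-1]
cv2.imwrite("pics/s5.png",cv2.resize(s[150:290,270:400],None,fx=4.2,fy=4.2,interpolation=cv2.INTER_CUBIC))
```

```text
now [0.5587 0.0572 0.1984] yaw 104.28 -> linear [-0.0005 -0.0001  0.0104] rot [ 0.02 -0.   -0.02] t 7.6 F [-0.4 -0.2 -4.4] w 0.175 J [-0.03 -0.08  1.8   0.    1.42 -0.28]
```

View pics/s5.png

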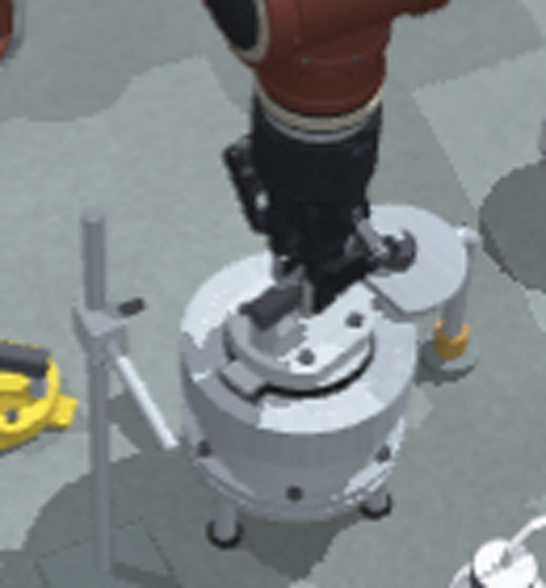

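The lug is over the -y gap at crop (240,378), the lid is centred in the mouth and there is no contact yet. I continue down slowly.

>>> apply_moves:
  commands:
    - {"linear":[-0.0005,0,0.002],"delta_rot":[0,0,0],"fingers":255}
    - {"linear":[-0.0005,0,0.004],"delta_rot":[0,0,0],"fingers":255}
    - {"linear":[-0.0005,0,0.006],"delta_rot":[0,0,0],"fingers":255}
    - {"linear":[-0.0005,0,0.008],"delta_rot":[0,0,0],"fingers":255}
    - {"linear":[-0.0005,0,0.009],"delta_rot":[0,0,0],"fingers":255}
    - {"linear":[-0.0005,0,0.01],"delta_rot":[0,0,0],"fingers":255}
    - {"linear":[-0.0005,0,0.011],"delta_rot":[0,0,0],"fingers":255}
    - {"linear":[-0.0005,0,0.012],"delta_rot":[0,0,0],"fingers":255}

```text
time: 8.45
tool_pos: [0.5596, 0.0568, 0.189]
tool_rot: [0.001, 0.614, 0.79, 0.001]
contact_force: [-3.8, -0.1, 6.7]
gripper_width: 0.175
```

Run:
```python
from h import *
go([.5588,.0567,.178],104.3); print(state()["ft_torque"])
```

```text
now [0.5596 0.0568 0.189 ] yaw 104.29 -> linear [ 0.0001 -0.0008  0.011 ] rot [ 0.15  0.04 -0.01] t 8.45 F [-3.8 -0.1  6.7] w 0.175 J [-0.03 -0.07  1.8  -0.    1.4  -0.28]
[-0.08391791  0.7000186   0.01161808]
```

>>> apply_moves:
  commands:
    - {"linear":[0,-0.0005,0.002],"delta_rot":[0,0,0],"fingers":255}
    - {"linear":[0,-0.0008,0.004],"delta_rot":[0,0,0],"fingers":255}
    - {"linear":[0,-0.0008,0.006],"delta_rot":[0,0,0],"fingers":255}
    - {"linear":[0,-0.0008,0.008],"delta_rot":[0,0,0],"fingers":255}
    - {"linear":[0,-0.0008,0.01],"delta_rot":[0,0,0],"fingers":255}
    - {"linear":[0,-0.0008,0.011],"delta_rot":[0,0,0],"fingers":255}
    - {"linear":[0,-0.0008,0.0115],"delta_rot":[0,0,0],"fingers":255}
    - {"linear":[0,-0.0008,0.0115],"delta_rot":[0,0,0],"fingers":255}

```text
time: 9.25
tool_pos: [0.5597, 0.0567, 0.1795]
tool_rot: [0.002, 0.614, 0.79, 0.002]
contact_force: [-4.8, 1.8, 12.0]
gripper_width: 0.175
```

Run:
```python
from h import *
go([.5588,.0567,.178],104.3); print(state()["ft_torque"])
```

```text
now [0.5597 0.0567 0.1795] yaw 104.29 -> linear [ 0.0002 -0.0008  0.0015] rot [ 0.28  0.06 -0.01] t 9.25 F [-4.8  1.8 12. ] w 0.175 J [-0.03 -0.06  1.81  0.    1.38 -0.28]
[ 0.03060333  0.99267857 -0.00520923]
```

>>> apply_moves:
  commands:
    - {"linear":[0,-0.0005,0.001],"delta_rot":[0,0,0],"fingers":255}
    - {"linear":[0,-0.0005,0.002],"delta_rot":[0,0,0],"fingers":255}
    - {"linear":[0,-0.0005,0.0025],"delta_rot":[0,0,2],"fingers":255}
    - {"linear":[0,-0.0005,0.0025],"delta_rot":[0,0,6],"fingers":255}
    - {"linear":[0,-0.0005,0.0025],"delta_rot":[0,0,11],"fingers":255}
    - {"linear":[0,-0.0005,0.0025],"delta_rot":[0,0,16],"fingers":255}
    - {"linear":[0,-0.0005,0.0025],"delta_rot":[0,0,20],"fingers":255}
    - {"linear":[0,-0.0005,0.0025],"delta_rot":[0,0,22],"fingers":255}

```text
time: 10.05
tool_pos: [0.561, 0.0558, 0.1783]
tool_rot: [0.004, 0.754, 0.657, 0.003]
contact_force: [-0.7, -1.7, 12.6]
gripper_width: 0.173
```

Run:
```python
from h import *
go([.5595,.0565,.1765],12.3); print(state()["ft_torque"])
s=eyes.grab_frame("scene")[:,:,::-1]
cv2.imwrite("pics/s6.png",cv2.resize(s[150:290,270:400],None,fx=4.2,fy=4.2,interpolation=cv2.INTER_CUBIC))
```

```text
now [0.561  0.0558 0.1783] yaw 82.19 -> linear [ 0.0005 -0.0016  0.0018] rot [ 0.51 -0.34 69.89] t 10.05 F [-0.7 -1.7 12.6] w 0.173 J [-0.03 -0.06  1.82 -0.    1.38  0.1 ]
[-0.29974655  0.51295529  0.17764406]
```

View pics/s6.png

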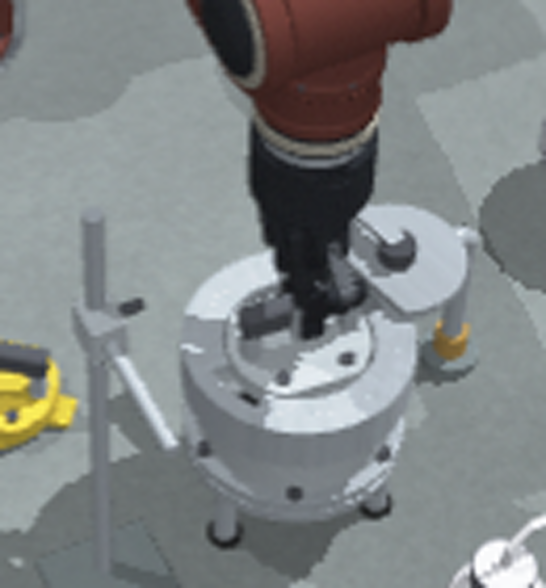

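The lug has gone in under the tab: only the open gap corner is left at crop (250,398), and the yaw follows freely. I continue the turn.

>>> apply_moves:
  commands:
    - {"linear":[0,-0.001,0.0005],"delta_rot":[0,0,7],"fingers":255}
    - {"linear":[0,-0.0015,0.001],"delta_rot":[0,0,15],"fingers":255}
    - {"linear":[0,-0.0015,0.001],"delta_rot":[0,0,23],"fingers":255}
    - {"linear":[0,-0.0015,0.001],"delta_rot":[0,0,31],"fingers":255}
    - {"linear":[0,-0.0015,0.001],"delta_rot":[0,0,39],"fingers":255}
    - {"linear":[0,-0.0015,0.001],"delta_rot":[0,0,47],"fingers":255}
    - {"linear":[0,-0.0015,0.001],"delta_rot":[0,0,54],"fingers":255}
    - {"linear":[0,-0.0015,0.001],"delta_rot":[0,0,58],"fingers":255}

```text
time: 10.9
tool_pos: [0.5595, 0.0559, 0.1775]
tool_rot: [0.002, 0.978, 0.209, 0.005]
contact_force: [-0.1, -1.9, 14.0]
gripper_width: 0.171
```

Run:
```python
from h import *
go([.5595,.0565,.1775],12.3); print(state()["ft_torque"])
```

```text
now [0.5595 0.0559 0.1775] yaw 24.09 -> linear [ 0.0002 -0.0006 -0.    ] rot [ 0.27 -0.52 11.79] t 10.9 F [-0.1 -1.9 14. ] w 0.171 J [-0.03 -0.06  1.82 -0.    1.38  1.12]
[-0.26886429  0.52406673  0.17724356]
```

>>> apply_moves:
  commands:
    - {"linear":[0,0,0],"delta_rot":[0,0,3],"fingers":255}
    - {"linear":[0,0,0],"delta_rot":[0,0,6],"fingers":255}
    - {"linear":[0,0,0],"delta_rot":[0,0,8],"fingers":255}
    - {"linear":[0,0,0],"delta_rot":[0,0,9.5],"fingers":255}
    - {"linear":[0,0,0],"delta_rot":[0,0,10.5],"fingers":255}
    - {"linear":[0,0,0],"delta_rot":[0,0,11],"fingers":255}
    - {"linear":[0,0,0],"delta_rot":[0,0,11.5],"fingers":255}
    - {"linear":[0,0,0],"delta_rot":[0,0,12],"fingers":255}

```text
time: 11.7
tool_pos: [0.5595, 0.0559, 0.1775]
tool_rot: [0.001, 0.994, 0.107, 0.005]
contact_force: [-0.1, -2.6, 12.3]
gripper_width: 0.176
```

Run:
```python
from h import *
go([.5595,.0565,.1845],12.3); print(state()["ft_torque"])
s=eyes.grab_frame("scene")[:,:,::-1]
cv2.imwrite("pics/s7.png",cv2.resize(s[150:290,270:400],None,fx=4.2,fy=4.2,interpolation=cv2.INTER_CUBIC))
```

```text
now [0.5595 0.0559 0.1775] yaw 12.28 -> linear [ 0.0002 -0.0006 -0.007 ] rot [ 0.22 -0.54 -0.02] t 11.7 F [-0.1 -2.6 12.3] w 0.176 J [-0.03 -0.06  1.82 -0.    1.38  1.32]
[-0.26300388  0.56503929  0.21889388]
```

View pics/s7.png

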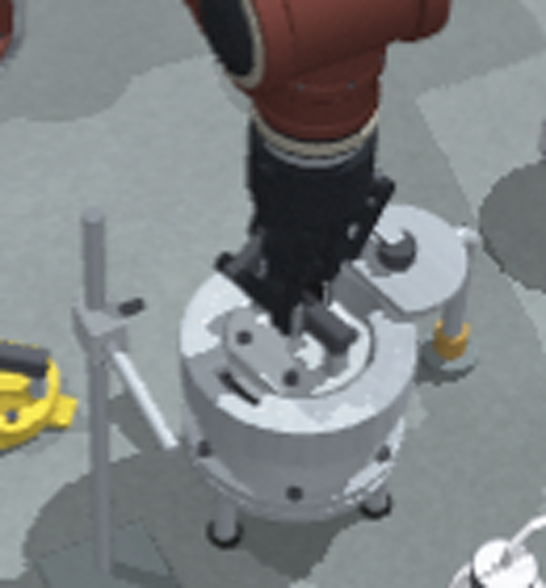

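>>> apply_moves:
  commands:
    - {"linear":[0,0,0],"delta_rot":[0,0,0.5],"fingers":255}
    - {"linear":[0,0,0],"delta_rot":[0,0,1],"fingers":255}
    - {"linear":[0,0,0],"delta_rot":[0,0,1.5],"fingers":255}
    - {"linear":[0,0,0],"delta_rot":[0,0,2],"fingers":255}
    - {"linear":[0,0,0],"delta_rot":[0,0,2.5],"fingers":255}
    - {"linear":[0,0,0],"delta_rot":[0,0,2.5],"fingers":255}
    - {"linear":[0,0,0],"delta_rot":[0,0,2.5],"fingers":255}
    - {"linear":[0,0,0],"delta_rot":[0,0,2.5],"fingers":255}

```text
time: 12.55
tool_pos: [0.5596, 0.0568, 0.1774]
tool_rot: [0.0, 0.996, 0.086, 0.005]
contact_force: [-0.1, 1.6, 12.1]
gripper_width: 0.175
```

Run:
```python
from h import *
go([.5595,.0565,.1845],12.3); print(state()["ft_torque"])
```

```text
now [0.5596 0.0568 0.1774] yaw 9.89 -> linear [-0.0001  0.0003 -0.0071] rot [ 0.11 -0.58 -2.41] t 12.55 F [-0.1  1.6 12.1] w 0.175 J [-0.03 -0.06  1.82  0.    1.37  1.37]
[0.1016079  0.45691754 0.55412556]
```

The moment about z rose from 0.22 to 0.55 Nm, so the end stop has been met. I back off about 2° and let the lid up.

>>> apply_moves:
  commands:
    - {"linear":[0,0,0],"delta_rot":[0,0,-1],"fingers":255}
    - {"linear":[0,0,-0.001],"delta_rot":[0,0,-2],"fingers":255}
    - {"linear":[0,0,-0.002],"delta_rot":[0,0,-2],"fingers":255}
    - {"linear":[0,0,-0.003],"delta_rot":[0,0,-2],"fingers":255}
    - {"linear":[0,0,-0.004],"delta_rot":[0,0,-2],"fingers":255}
    - {"linear":[0,0,-0.005],"delta_rot":[0,0,-2],"fingers":255}
    - {"linear":[0,0,-0.006],"delta_rot":[0,0,-2],"fingers":255}
    - {"linear":[0,0,-0.0065],"delta_rot":[0,0,-2],"fingers":255}

```text
time: 13.35
tool_pos: [0.5593, 0.057, 0.1832]
tool_rot: [0.0, 0.995, 0.103, 0.005]
contact_force: [0.7, 1.5, 11.1]
gripper_width: 0.175
```

Run:
```python
from h import *
go([.5595,.0565,.1845],12.3); print(state()["ft_torque"])
```

```text
now [0.5593 0.057  0.1832] yaw 11.78 -> linear [ 0.0001  0.0005 -0.0013] rot [ 0.07 -0.55 -0.52] t 13.35 F [ 0.7  1.5 11.1] w 0.175 J [-0.03 -0.07  1.82  0.    1.39  1.33]
[ 0.20838048  0.25955864 -0.07571382]
```

>>> apply_moves:
  commands:
    - {"linear":[0,0,-0.0005],"delta_rot":[0,0,0],"fingers":255}
    - {"linear":[0,0,-0.001],"delta_rot":[0,0,0],"fingers":255}
    - {"linear":[0,0,-0.001],"delta_rot":[0,0,0],"fingers":180}
    - {"linear":[0,0,-0.001],"delta_rot":[0,0,0],"fingers":140}
    - {"linear":[0,0,-0.001],"delta_rot":[0,0,0],"fingers":120}
    - {"linear":[0,0,-0.001],"delta_rot":[0,0,0],"fingers":120}
    - {"linear":[0,0,-0.001],"delta_rot":[0,0,0],"fingers":120}
    - {"linear":[0,0,-0.001],"delta_rot":[0,0,0],"fingers":120}

```text
time: 14.15
tool_pos: [0.556, 0.0566, 0.179]
tool_rot: [-0.0, 0.995, 0.103, 0.0]
contact_force: [-1.1, -0.3, 0.3]
gripper_width: 0.531
```

Run:
```python
from h import *
go([.5595,.0565,.28],12.3); print(state()["ft_torque"])
```

```text
now [0.556  0.0566 0.179 ] yaw 11.78 -> linear [ 0.0034  0.0008 -0.101 ] rot [-0.   -0.01 -0.52] t 14.15 F [-1.1 -0.3  0.3] w 0.531 J [-0.03 -0.07  1.82  0.    1.39  1.33]
[ 0.06688133 -0.07548519 -0.03588798]
```

>>> apply_moves:
  commands:
    - {"linear":[0,0,-0.01],"delta_rot":[0,0,0],"fingers":110}
    - {"linear":[0,0,-0.03],"delta_rot":[0,0,0],"fingers":110}
    - {"linear":[0,0,-0.06],"delta_rot":[0,0,0],"fingers":110}
    - {"linear":[-0.02,0,-0.09],"delta_rot":[0,0,0],"fingers":110}
    - {"linear":[-0.06,0,-0.11],"delta_rot":[0,0,0],"fingers":110}
    - {"linear":[-0.1,0,-0.12],"delta_rot":[0,0,0],"fingers":110}
    - {"linear":[-0.13,0,-0.12],"delta_rot":[0,0,0],"fingers":110}
    - {"linear":[-0.14,0,-0.12],"delta_rot":[0,0,0],"fingers":110}

```text
time: 14.95
tool_pos: [0.4178, 0.0278, 0.3009]
tool_rot: [0.0, 0.995, 0.102, 0.002]
contact_force: [1.2, -0.9, -0.1]
gripper_width: 0.57
```

Run:
```python
from h import *
go([.5595,.0565,.28],12.3)
t=eyes.grab_frame("top")[:,:,::-1]; s=eyes.grab_frame("scene")[:,:,::-1]
cv2.imwrite("pics/t8.png",t);cv2.imwrite("pics/s8.png",s)
cv2.imwrite("pics/c8.png",cv2.resize(s[150:290,270:400],None,fx=4.2,fy=4.2,interpolation=cv2.INTER_CUBIC))
cv2.imwrite("pics/d8.png",cv2.resize(t[160:280,200:340],None,fx=5,fy=5,interpolation=cv2.INTER_CUBIC))
```

```text
now [0.4178 0.0278 0.3009] yaw 11.75 -> linear [0.1445 0.0007 0.0214] rot [ 0.07 -0.23 -0.55] t 14.95 F [ 1.2 -0.9 -0.1] w 0.57 J [-0.11 -0.5   1.97  0.    1.67  1.25]
```

View pics/c8.png

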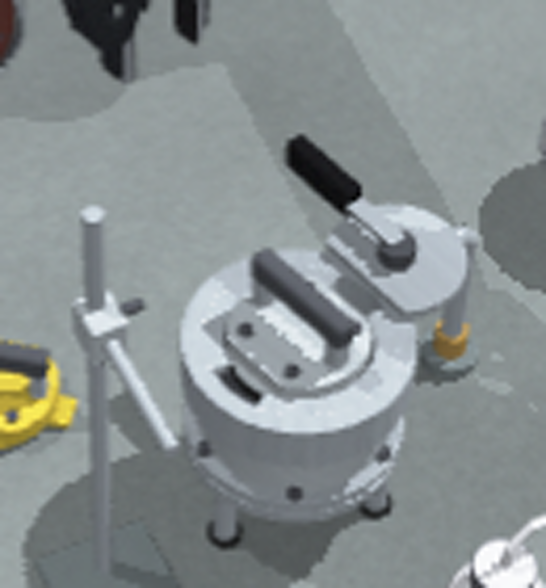

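View pics/d8.png

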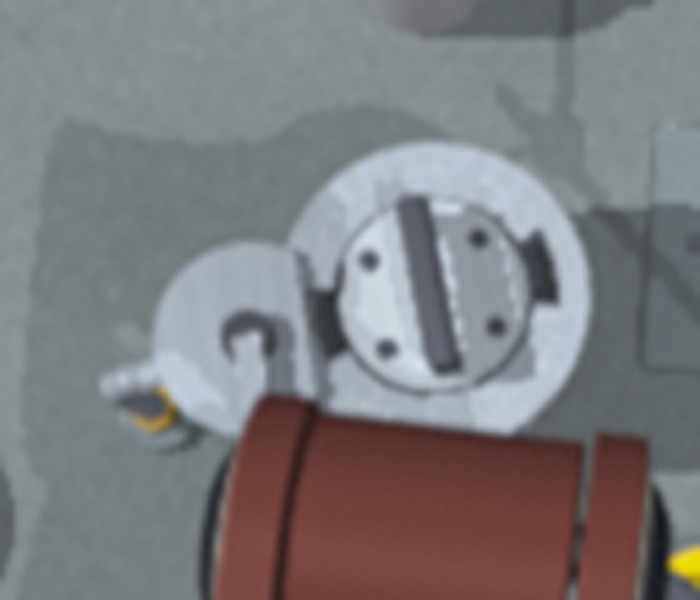

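Run:
```python
from h import *
def dots(im,box,s=8,th=110):
    u,v,w,h=box; g=cv2.resize(im[v:v+h,u:u+w].max(2),None,fx=s,fy=s,interpolation=cv2.INTER_CUBIC)
    k,l,st,c=cv2.connectedComponentsWithStats((g<th).astype(np.uint8)); 
    return [((c[i]+.5)/s-.5+[u,v]).round(2).tolist()+[int(st[i,4])] for i in range(1,k) if 60<st[i,4]<900]
t=cv2.imread("pics/t8.png"); s=cv2.imread("pics/s8.png")
print(dots(t,(269,202,36,34),th=120)); print(dots(s,(322,222,26,24),th=120))
a=[274.0,211.6];b=[277.3,229.4];c=[295.6,207.4];d=[299.1,225.0]
```

```text
[[295.23, 207.27, 755], [303.51, 209.44, 428], [273.41, 211.67, 342], [298.81, 224.92, 799], [301.06, 231.03, 888], [269.05, 228.67, 185], [276.86, 229.35, 405]]
[[328.01, 228.17, 686], [326.27, 233.8, 841], [339.07, 237.99, 658], [334.24, 240.9, 330]]
```

Run:
```python
from h import *
top=[(273.41,211.67),(276.86,229.35),(295.23,207.27),(298.81,224.92)]
for z in(.161,.168,.174):
    W=[onz("top",*p,z) for p in top]; c=sum(W)/4; v=W[0]-W[1]; v2=W[2]-W[3]
    m=(W[2]+W[3])/2+[.0025,.0034,0]
    print(z,c.round(4),"yaw",np.degrees(np.arctan2(v[1],v[0])).round(1),np.degrees(np.arctan2(v2[1],v2[0])).round(1),"pred scene mid",proj("scene",m).round(1),"obs",(333.54,233.08))
h=np.array([.5588,.0562])+.09*np.array([np.cos(np.radians(104.3)),np.sin(np.radians(104.3))]); print("valve axis",h)
for a in(190,184,): 
    r=np.radians(a); print("grip",a,h+.075*np.array([np.cos(r),np.sin(r)]))
go([.45,.10,.25],12)
```

```text
0.161 [0.5596 0.0562 0.161 ] yaw 12.0 12.1 pred scene mid [333.7 235. ] obs (333.54, 233.08)
0.168 [0.5586 0.0558 0.168 ] yaw 12.0 12.1 pred scene mid [333.5 233.1] obs (333.54, 233.08)
0.174 [0.5576 0.0554 0.174 ] yaw 12.0 12.1 pred scene mid [333.3 231.5] obs (333.54, 233.08)
valve axis [0.53657009 0.14341142]
grip 190 [0.46270951 0.1303878 ]
grip 184 [0.46175279 0.13817968]
now [0.4188 0.0279 0.3   ] yaw 11.75 -> linear [ 0.0451 -0.0643  0.0501] rot [ 0.04 -0.17 -0.25] t 15.05 F [0.3 0.6 0.9] w 0.572 J [-0.11 -0.5   1.97  0.    1.67  1.25]
```

The lid is locked. The dots predict scene (333.5,233.1) for an underside at 145 mm, and they are seen at (333.5,233.1). Its yaw is 12°, so it has turned through. The lever is next, to be gripped with tool x pointing outward (yaw 190°) so that the last joint stays in range.

>>> apply_moves:
  commands:
    - {"linear":[0,0,0],"delta_rot":[0,0,-6],"fingers":110}
    - {"linear":[0.005,-0.01,0],"delta_rot":[0,0,-14],"fingers":110}
    - {"linear":[0.01,-0.02,0],"delta_rot":[0,0,-22],"fingers":110}
    - {"linear":[0.018,-0.03,0],"delta_rot":[0,0,-30],"fingers":110}
    - {"linear":[0.025,-0.04,0],"delta_rot":[0,0,-38],"fingers":60}
    - {"linear":[0.035,-0.055,0],"delta_rot":[0,0,-46],"fingers":60}
    - {"linear":[0.042,-0.065,0],"delta_rot":[0,0,-54],"fingers":60}
    - {"linear":[0.045,-0.07,0],"delta_rot":[0,0,-62],"fingers":60}

```text
time: 15.85
tool_pos: [0.45, 0.107, 0.2985]
tool_rot: [-0.0, 0.798, 0.603, -0.0]
contact_force: [0.1, -1.0, -0.0]
gripper_width: 0.765
```

>>> apply_moves:
  commands:
    - {"linear":[0,0,0],"delta_rot":[0,0,-8],"fingers":60}
    - {"linear":[0,0,0],"delta_rot":[0,0,-16],"fingers":60}
    - {"linear":[0,0,0],"delta_rot":[0,0,-24],"fingers":60}
    - {"linear":[0,0,0],"delta_rot":[0,0,-32],"fingers":60}
    - {"linear":[0,0,0],"delta_rot":[0,0,-40],"fingers":60}
    - {"linear":[0,0,0],"delta_rot":[0,0,-48],"fingers":60}
    - {"linear":[0,0,0],"delta_rot":[0,0,-56],"fingers":60}
    - {"linear":[0,0,0],"delta_rot":[0,0,-64],"fingers":60}

```text
time: 16.65
tool_pos: [0.4498, 0.1061, 0.2986]
tool_rot: [-0.0, 0.357, 0.934, 0.0]
contact_force: [-0.5, -0.5, -0.1]
gripper_width: 0.764
```

Run:
```python
from h import *
go([.4625,.1305,.235],190)
print("pipe",tri((381.7,205.8),(222.5,236.7)))
```

```text
now [0.4498 0.1061 0.2986] yaw 138.13 -> linear [0.0068 0.0266 0.0636] rot [ 1.000e-02 -3.000e-02 -5.187e+01] t 16.65 F [-0.5 -0.5 -0.1] w 0.764 J [ 0.07 -0.38  1.89  0.    1.64 -0.77]
pipe (array([0.51807291, 0.21882427, 0.12954038]), np.float64(0.005348167365434964))
```

>>> apply_moves:
  commands:
    - {"linear":[0,0.004,0.005],"delta_rot":[0,0,-8],"fingers":60}
    - {"linear":[0.002,0.008,0.015],"delta_rot":[0,0,-16],"fingers":60}
    - {"linear":[0.004,0.014,0.028],"delta_rot":[0,0,-24],"fingers":60}
    - {"linear":[0.006,0.02,0.04],"delta_rot":[0,0,-32],"fingers":60}
    - {"linear":[0.007,0.025,0.05],"delta_rot":[0,0,-40],"fingers":60}
    - {"linear":[0.007,0.0265,0.058],"delta_rot":[0,0,-47],"fingers":60}
    - {"linear":[0.007,0.0265,0.063],"delta_rot":[0,0,-51],"fingers":60}
    - {"linear":[0.007,0.0265,0.0635],"delta_rot":[0,0,-52],"fingers":60}

```text
time: 17.45
tool_pos: [0.4618, 0.1305, 0.2341]
tool_rot: [-0.001, -0.086, 0.996, 0.0]
contact_force: [-0.9, -0.1, 0.7]
gripper_width: 0.765
```

Run:
```python
from h import *
go([.4625,.1305,.168],190)
s=eyes.grab_frame("scene")[:,:,::-1]
cv2.imwrite("pics/s9.png",cv2.resize(s[130:270,280:420],None,fx=4.2,fy=4.2,interpolation=cv2.INTER_CUBIC))
```

```text
now [0.4618 0.1305 0.2341] yaw -170.16 -> linear [-0.0009 -0.0001  0.0661] rot [ 0.02 -0.13 -0.16] t 17.45 F [-0.9 -0.1  0.7] w 0.765 J [ 0.12 -0.31  1.94  0.    1.51 -1.62]
```

View pics/s9.png

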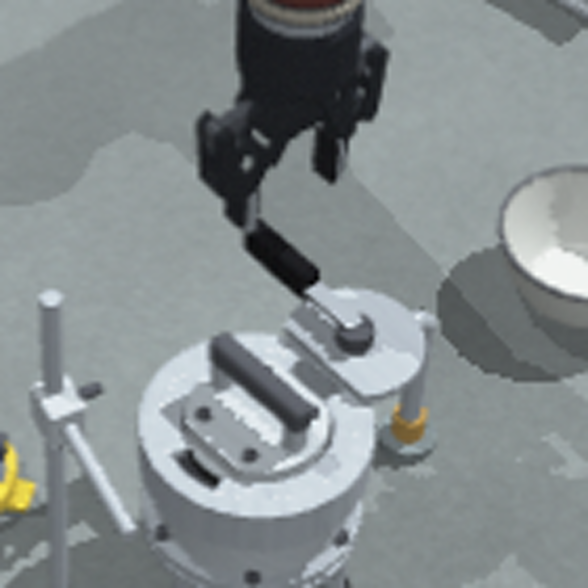

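The open fingers straddle the black grip, and the lid sits locked at crop (255,420). I descend and close.

>>> apply_moves:
  commands:
    - {"linear":[0,0,0.012],"delta_rot":[0,0,0],"fingers":60}
    - {"linear":[0,0,0.03],"delta_rot":[0,0,0],"fingers":60}
    - {"linear":[0,0,0.046],"delta_rot":[0,0,0],"fingers":60}
    - {"linear":[0,0,0.058],"delta_rot":[0,0,0],"fingers":60}
    - {"linear":[0,0,0.064],"delta_rot":[0,0,0],"fingers":60}
    - {"linear":[0,0,0.066],"delta_rot":[0,0,0],"fingers":60}
    - {"linear":[0,0,0.066],"delta_rot":[0,0,0],"fingers":130}
    - {"linear":[0,0,0.066],"delta_rot":[0,0,0],"fingers":170}

```text
time: 18.3
tool_pos: [0.4621, 0.1302, 0.1706]
tool_rot: [0.001, -0.085, 0.996, 0.0]
contact_force: [-0.6, 0.5, -0.1]
gripper_width: 0.434
```

>>> apply_moves:
  commands:
    - {"linear":[0,0,0],"delta_rot":[0,0,0],"fingers":255}
    - {"linear":[0,0,0],"delta_rot":[0,0,0],"fingers":255}
    - {"linear":[0,0,0],"delta_rot":[0,0,0],"fingers":255}
    - {"linear":[0,0,0],"delta_rot":[0,0,0],"fingers":255}
    - {"linear":[0,0,0],"delta_rot":[0,0,0],"fingers":255}
    - {"linear":[0,0,0],"delta_rot":[0,0,0],"fingers":255}
    - {"linear":[0,0,0],"delta_rot":[0,0,0],"fingers":255}
    - {"linear":[0,0,0],"delta_rot":[0,0,0],"fingers":255}

```text
time: 19.1
tool_pos: [0.4619, 0.1305, 0.1707]
tool_rot: [0.001, -0.085, 0.996, 0.0]
contact_force: [-1.5, 3.1, 4.7]
gripper_width: 0.174
```

Run:
```python
from h import *
h=np.array([.5366,.1434]); s=state(); q=s["tool_rot"]; Rc=R.from_quat([q[1],q[2],q[3],q[0]])
go([*s["tool_pos"]],190)
r=s["tool_pos"][:2]-h; a0=np.degrees(np.arctan2(r[1],r[0]))%360; rad=np.hypot(*r); print(a0,rad,s["ft_torque"])
for d in range(0,93,7):
    a=np.radians(a0-d); p=np.r_[h+rad*np.array([np.cos(a),np.sin(a)]),s["tool_pos"][2]]; print(d,Rc.inv().apply(p-s["tool_pos"]).round(4))
```

```text
now [0.4619 0.1305 0.1707] yaw -170.19 -> linear [0. 0. 0.] rot [ 0.04  0.11 -0.19] t 19.1 F [-1.5  3.1  4.7] w 0.174 J [ 0.12 -0.26  2.01  0.    1.4  -1.62]
189.7746047536445 0.07581981182983984 [0.45496315 0.31143497 0.24386507]
0 [-0.  0.  0.]
7 [-0.0006  0.0092  0.    ]
14 [-0.0023  0.0183  0.    ]
21 [-0.0051  0.0272  0.    ]
28 [-0.0089  0.0356  0.    ]
35 [-0.0137  0.0435  0.0001]
42 [-0.0195  0.0507  0.0001]
49 [-0.0261  0.0572  0.0001]
56 [-0.0335  0.0628  0.0001]
63 [-0.0414  0.0675  0.0001]
70 [-0.0499  0.0712  0.0002]
77 [-0.0588  0.0738  0.0002]
84 [-0.0679  0.0754  0.0002]
91 [-0.0772  0.0758  0.0002]
```

>>> apply_moves:
  commands:
    - {"linear":[-0.0001,0.004,0],"delta_rot":[0,0,3],"fingers":255}
    - {"linear":[-0.0007,0.0105,0],"delta_rot":[0,0,8],"fingers":255}
    - {"linear":[-0.002,0.017,0],"delta_rot":[0,0,13],"fingers":255}
    - {"linear":[-0.0045,0.0255,0],"delta_rot":[0,0,19.5],"fingers":255}
    - {"linear":[-0.0075,0.033,0],"delta_rot":[0,0,26],"fingers":255}
    - {"linear":[-0.012,0.041,0],"delta_rot":[0,0,32.5],"fingers":255}
    - {"linear":[-0.017,0.0478,0],"delta_rot":[0,0,39],"fingers":255}
    - {"linear":[-0.0195,0.0507,0],"delta_rot":[0,0,42],"fingers":255}

```text
time: 19.9
tool_pos: [0.4721, 0.184, 0.1707]
tool_rot: [0.0, 0.279, 0.96, 0.0]
contact_force: [-4.2, 1.7, 7.3]
gripper_width: 0.178
```

```bash
cat > arc.py <<'E'
from h import *
h=np.array([.5366,.1434]); s=state(); q=s["tool_rot"]; Rc=R.from_quat([q[1],q[2],q[3],q[0]])
go([*s["tool_pos"]],190)
r=s["tool_pos"][:2]-h; a0=np.degrees(np.arctan2(r[1],r[0]))%360; rad=np.hypot(*r); print(a0,rad,s["ft_torque"])
for d in range(0,int(a0-100),7):
    a=np.radians(a0-d); p=np.r_[h+.0755*np.array([np.cos(a),np.sin(a)]),s["tool_pos"][2]]; print(d,Rc.inv().apply(p-s["tool_pos"]).round(4))
E
python3 arc.py
```

```text
now [0.4721 0.184  0.1707] yaw 147.61 -> linear [0. 0. 0.] rot [ 2.000e-02  2.000e-02 -4.239e+01] t 19.9 F [-4.2  1.7  7.3] w 0.178 J [ 0.22 -0.19  1.95  0.    1.38 -0.78]
147.79730330003187 0.07619016283422855 [0.16367098 0.56547349 0.07823782]
0 [-0.0007  0.      0.    ]
7 [-0.0012  0.0092  0.    ]
14 [-0.0029  0.0183  0.    ]
21 [-0.0056  0.0271  0.    ]
28 [-0.0094  0.0355  0.    ]
35 [-0.0142  0.0434  0.    ]
42 [-0.0199  0.0506  0.    ]
```

>>> apply_moves:
  commands:
    - {"linear":[-0.0005,0.004,0],"delta_rot":[0,0,3],"fingers":255}
    - {"linear":[-0.001,0.0105,0],"delta_rot":[0,0,8],"fingers":255}
    - {"linear":[-0.0025,0.017,0],"delta_rot":[0,0,13],"fingers":255}
    - {"linear":[-0.005,0.0255,0],"delta_rot":[0,0,19.5],"fingers":255}
    - {"linear":[-0.008,0.033,0],"delta_rot":[0,0,26],"fingers":255}
    - {"linear":[-0.0125,0.041,0],"delta_rot":[0,0,32.5],"fingers":255}
    - {"linear":[-0.0175,0.0478,0],"delta_rot":[0,0,39],"fingers":255}
    - {"linear":[-0.0205,0.0515,0],"delta_rot":[0,0,43],"fingers":255}

```text
time: 20.7
tool_pos: [0.5166, 0.2168, 0.1707]
tool_rot: [-0.001, 0.612, 0.791, 0.0]
contact_force: [-15.5, 0.5, 8.6]
gripper_width: 0.178
```

```bash
python3 arc.py
```

```text
now [0.5166 0.2168 0.1707] yaw 104.54 -> linear [0. 0. 0.] rot [ 1.000e-02 -9.000e-02 -8.546e+01] t 20.7 F [-15.5   0.5   8.6] w 0.178 J [ 0.26 -0.06  1.82  0.    1.37  0.01]
105.22485830236315 0.07602609115394891 [-0.16519723  2.3497942   0.13970756]
0 [-0.0005  0.     -0.    ]
```

The force has risen to 15 N against the motion, so the stop is close. I push slightly further to make sure.

>>> apply_moves:
  commands:
    - {"linear":[0,0.0005,0],"delta_rot":[0,0,0.3],"fingers":255}
    - {"linear":[0,0.001,0],"delta_rot":[0,0,0.6],"fingers":255}
    - {"linear":[0,0.0015,0],"delta_rot":[0,0,0.9],"fingers":255}
    - {"linear":[0,0.002,0],"delta_rot":[0,0,1],"fingers":255}
    - {"linear":[0,0.002,0],"delta_rot":[0,0,1],"fingers":255}
    - {"linear":[0,0.002,0],"delta_rot":[0,0,1],"fingers":255}
    - {"linear":[0,0.002,0],"delta_rot":[0,0,1],"fingers":255}
    - {"linear":[0,0.002,0],"delta_rot":[0,0,1],"fingers":255}

```text
time: 21.5
tool_pos: [0.5166, 0.2167, 0.1707]
tool_rot: [-0.002, 0.616, 0.788, -0.002]
contact_force: [-12.4, -0.1, 10.9]
gripper_width: 0.172
```

```bash
python3 arc.py
```

```text
now [0.5166 0.2167 0.1707] yaw 103.91 -> linear [0. 0. 0.] rot [ -0.21  -0.25 -86.09] t 21.5 F [-12.4  -0.1  10.9] w 0.172 J [ 0.26 -0.05  1.82  0.    1.38  0.02]
105.26140477142607 0.0760235920568238 [-0.02613434  1.73345261  0.67586848]
0 [-0.0005  0.     -0.    ]
```

The TCP did not move for the extra 2 mm, so the lever is at its stop. I open and lift away.

>>> apply_moves:
  commands:
    - {"linear":[0,0,0],"delta_rot":[0,0,0],"fingers":190}
    - {"linear":[0,0,0],"delta_rot":[0,0,0],"fingers":150}
    - {"linear":[0,0,0],"delta_rot":[0,0,0],"fingers":110}
    - {"linear":[0,0,0],"delta_rot":[0,0,0],"fingers":110}
    - {"linear":[0,0,0],"delta_rot":[0,0,0],"fingers":110}
    - {"linear":[0,0,-0.02],"delta_rot":[0,0,0],"fingers":110}
    - {"linear":[0,0,-0.06],"delta_rot":[0,0,0],"fingers":110}
    - {"linear":[0,0,-0.1],"delta_rot":[0,0,0],"fingers":110}

```text
time: 22.3
tool_pos: [0.5182, 0.2162, 0.2697]
tool_rot: [-0.0, 0.617, 0.787, -0.001]
contact_force: [-0.1, 0.5, -0.1]
gripper_width: 0.567
```

>>> apply_moves:
  commands:
    - {"linear":[0,-0.02,-0.02],"delta_rot":[0,0,0],"fingers":110}
    - {"linear":[0,-0.05,-0.03],"delta_rot":[0,0,0],"fingers":110}
    - {"linear":[0,-0.08,-0.03],"delta_rot":[0,0,0],"fingers":110}
    - {"linear":[0,-0.11,-0.03],"delta_rot":[0,0,0],"fingers":110}
    - {"linear":[0,-0.13,-0.03],"delta_rot":[0,0,0],"fingers":110}
    - {"linear":[0,-0.14,-0.03],"delta_rot":[0,0,0],"fingers":110}
    - {"linear":[0,-0.14,-0.03],"delta_rot":[0,0,0],"fingers":110}
    - {"linear":[0,-0.14,-0.03],"delta_rot":[0,0,0],"fingers":110}

```text
time: 23.1
tool_pos: [0.3833, 0.1832, 0.2998]
tool_rot: [0.0, 0.617, 0.787, 0.001]
contact_force: [0.1, -0.9, 0.2]
gripper_width: 0.57
```

Run:
```python
from h import *
go([.5595,.0565,.28],12.3)
t=eyes.grab_frame("top")[:,:,::-1]; s=eyes.grab_frame("scene")[:,:,::-1]
cv2.imwrite("pics/t10.png",t);cv2.imwrite("pics/s10.png",s)
a=cv2.resize(t[160:280,200:340],None,fx=3,fy=3,interpolation=cv2.INTER_CUBIC)
b=cv2.resize(s[160:280,290:420],None,fx=3,fy=3,interpolation=cv2.INTER_CUBIC)
cv2.imwrite("pics/c10.png",np.hstack([a,b]))
```

```text
now [0.3833 0.1832 0.2998] yaw 103.77 -> linear [-0.165   0.1409  0.02  ] rot [ 7.000e-02 -6.000e-02  9.147e+01] t 23.1 F [ 0.1 -0.9  0.2] w 0.57 J [ 0.27 -0.48  1.96 -0.    1.67  0.03]
```

View pics/c10.png

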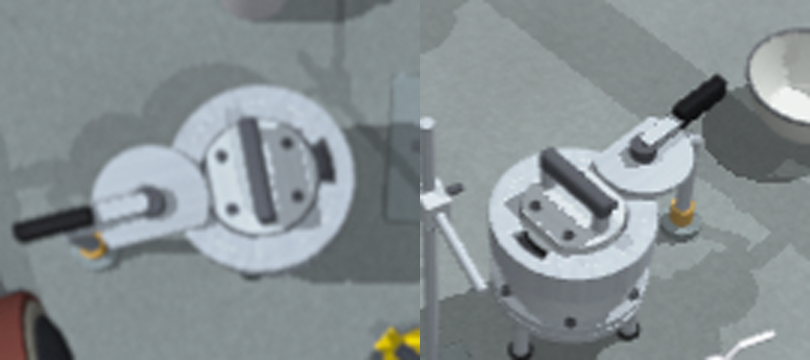

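View pics/s10.png

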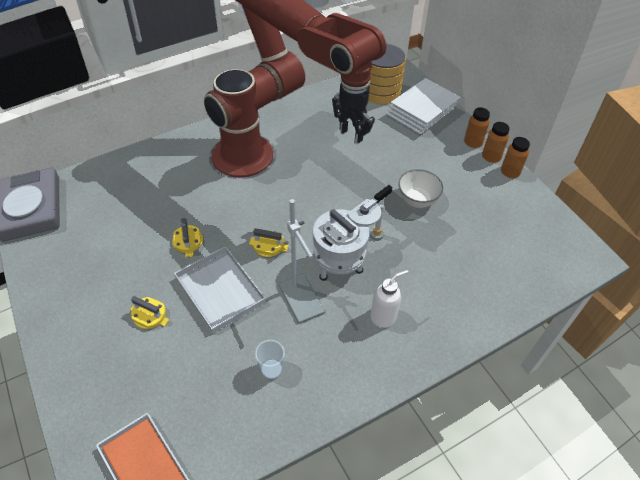

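The lever points to the filter's +y, the lid is seated and the bystanders have not moved in the scene view. I measure the final lever angle and compare the bystanders with the first picture.

Run:
```python
from h import *
t=cv2.imread("pics/t10.png"); u,v,w,h=202,222,30,24
m=cv2.resize(t[v:v+h,u:u+w].max(2),None,fx=4,fy=4,interpolation=cv2.INTER_CUBIC)<60
k,l,st,_=cv2.connectedComponentsWithStats(m.astype(np.uint8)); i=1+st[1:,4].argmax(); ys,xs=np.where(l==i)
b=(cv2.boxPoints(cv2.minAreaRect(np.c_[xs,ys].astype(np.float32)))+.5)/4-.5+[u,v]
W=np.array([onz("top",*p,.196) for p in b]); e=[np.linalg.norm(W[1]-W[0]),np.linalg.norm(W[2]-W[1])]; d=(W[1]-W[0]) if e[0]>e[1] else W[2]-W[1]
print(W.mean(0),e,np.degrees(np.arctan2(d[1],d[0]))%180)
g=W.mean(0)[:2]-[.5588,.0557]; print("centre->grip",np.degrees(np.arctan2(g[1],g[0])),np.hypot(*g))
s0=cv2.imread("pics/scene0.png");s1=cv2.imread("pics/s10.png"); t0=cv2.imread("pics/top0.png")
for n,a,b,r in(("rod",s0,s1,(280,195,25,60)),("bottle",s0,s1,(365,268,45,60)),("beaker",s0,s1,(250,335,40,50)),("bowl",s0,s1,(395,168,50,42)),("bowlT",t0,t,(120,230,60,65)),("standT",t0,t,(325,160,36,75)),("bottleT",t0,t,(255,120,45,45))):
    x,y,w,h=r; A=a[y:y+h,x:x+w].astype(int);B=b[y:y+h,x:x+w].astype(int); print(n,abs(A-B).max(2).mean().round(1), cv2.phaseCorrelate(A.mean(2).astype(np.float32),B.mean(2).astype(np.float32))[0])
```

```text
[0.51425131 0.21332253 0.196     ] [np.float64(0.060667665325230546), np.float64(0.014905565206814981)] 104.88929519137088
centre->grip 105.78182827533259 0.16379697274369978
rod 14.2 (0.7392785770646739, 0.28228045364853216)
bottle 1.0 (0.49490405562958273, -0.014956590140599246)
beaker 1.0 (-0.002040274697659328, 0.018912186811888887)
bowl 2.4 (0.060032006435800866, 0.4644083195780553)
bowlT 27.8 (-0.027141882581641852, 0.0350704167740048)
standT 2.9 (0.0365129232011121, 0.5164925780476821)
bottleT 3.2 (0.4799320884000515, 0.5186199103740918)
```

```bash
python3 -c "
from plant import job_done
print(job_done())"
```

```text
the job is handed in; nothing more can be done
None
```

The filter is closed with the lid locked, the air valve is fully open, and the job was handed in at about 23 s of the 61 s. No verdict was reported.

**Lid:** I took the grey lid from the tray, set it in the mouth and pressed it about 11–12 mm. Then I turned it clockwise to the end stop, backed off 2° and let it up. Before I moved the lever, both cameras agreed on a locked underside height of 145 mm. The lid's yaw was 12°, against about 14° for the filter; I take the difference as play in the pocket.

**Valve:** I swung the lever to its stop, where a further 2 mm of command gave no motion. In the top view it points at 104.9°, and the pipe runs at about 104.3°.

**Bystanders:** Stand, bottle and bowl shifted under one pixel between the first and last pictures, and the beaker showed no shift. The larger brightness changes at the rod and bowl I put down to the arm's shadow.

**Disagreement:** The two cameras differed by 3 to 5 mm in position. I corrected the scene camera with the top camera and the known gripper position. At the end the arm was clear and touching nothing.

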